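Seat two bag feet and hold the presser on the ringed one

TASK

Drop the two loose flat-topped brass feet, one after the other, stem down into the two empty holes of the bag base, so that both heads sit flat on the board. Then take the wooden-handled spring presser out of the tool block and hold its rubber foot on the brass foot in the pen-ringed hole, upright and centred, pressing gently with about 10 N while the glue grabs; never bear down hard. Finish while still holding the presser there: do not let go of it or put it down, and leave everything else where it is.

Things in the scene. Friction and masses are not known exactly. Their poses are not given: they have to be found in the camera images.
- base: Fixed marble slab 260 x 190 x 20 mm, a brown wooden bag base board 200 x 130 x 12 mm centred on it (board top 32 mm above the bench). Origin: centre of the slab's underside; x along the 260 mm side, z up. A hole or foot near each corner of the board, at x = +-75, y = +-42 mm: two brass feet (22 mm wide, 14 mm high) are already fitted on opposite corners; the two holes below are empty.
- ringed_hole (a point): Mouth centre (at the board's top face) of the empty hole that has a silver pen ring, 35 mm across, drawn around it; at x = +75, y = +42 mm of the base. Round hole 11 mm wide, 12 mm deep with the slab as its floor.
- plain_hole (a point): Mouth centre of the other empty hole, with no ring; at x = -75, y = -42 mm of the base. Same hole, 11 mm wide and 12 mm deep.
- rack: Fixed dark wooden rack 170 x 50 x 22 mm; origin at the centre of its underside, x along its length. Three holes 11 mm wide, 16 mm deep, at x = -55, 0, +55 mm hold in any order the two loose brass feet and a pointed stud, stems down.
- foot_a_mid (a point): Loose brass bag foot, 45 g: flat-topped round head 22 mm wide, 14 mm high (top edge bevelled 3 mm), over a stem 8 mm wide, 11 mm long, its last 6 mm tapering to 4 mm. Stands stem down in the rack, head resting on its top. Point on its axis half-way up: 12.5 mm above the stem's end, 1.5 mm above the head's underside, 12.5 mm below the top; z up along the axis. May go in either hole.
- foot_b_mid (a point): The other loose brass bag foot, identical to foot_a.
- block: Fixed wooden tool block 210 x 62 x 56 mm; origin at the centre of its underside, x along its length. Three through sockets 24 mm wide at x = -70, 0, +70 mm hold in any order the presser, a hole punch and an awl, each hanging upright by its collar.
- presser_grip (a point): Spring presser, hand tool 116 mm long, 230 g, upright in the tool block: straight round light-wood handle 30 mm wide (the others are all steel, or pear-shaped), brass collar 34 mm, steel barrel 20 mm, black rubber foot 18 mm at the bottom. Point: mid-handle on the axis, 81 mm above the foot's end, 35 mm below the top, at first 31 mm above the block. z up along it. Lift 50 mm to clear the block.
- presser_tip (a point): Centre of the flat end of the presser's rubber foot. The foot slides up into the barrel by as much as 8 mm against a spring, 2.5 N per mm (20 N fully in).
- spike_mid (a point): Pointed brass stud (cone 26 mm high on a 20 mm base), in the rack; not used. Point half-way up.
- punch_mid (a point): Hole punch, all steel, 20 mm shaft with a 26 mm wide striking head, in the tool block, its top about 64 mm above the block; not used. Point 32 mm above the block's top.
- awl_mid (a point): Awl with a dark pear-shaped wooden handle, 38 mm at the widest, in the tool block, its top about 62 mm above the block; not used. Point 32 mm above the block's top.
- glue_mid (a point): Amber glue bottle with a green cap and thin nozzle, 56 mm wide, 117 mm high overall; standing on the bench. Point 40 mm up; not used.
- hammer_mid (a point): Hammer lying on the bench at the side; not used. Point in its middle.
- thread_mid (a point): Blue thread reel standing on the bench, 48 mm wide, 50 mm high; not used. Point half-way up.
- jar_mid (a point): Glass jar with a steel lid standing on the bench, 68 mm wide, 75 mm high; not used. Point half-way up.

How it is judged:
On the way, in this order (a step that is already met when the one before it is completed fails the run):
1. one loose foot is let go in an empty hole of the base, its head flat on the board (((((horizontal distance between foot_a_mid and ringed_hole below 0.003 m and z of foot_a_mid in the frame of ringed_hole below 0.0037 m and angle between foot_a_mid's own z axis and vertical below 0.08 rad) or (horizontal distance between foot_a_mid and plain_hole below 0.003 m and z of foot_a_mid in the frame of plain_hole below 0.0037 m and angle between foot_a_mid's own z axis and vertical below 0.08 rad)) and contact force between foot_a and the fingers below 0.1 N) or (((horizontal distance between foot_b_mid and ringed_hole below 0.003 m and z of foot_b_mid in the frame of ringed_hole below 0.0037 m and angle between foot_b_mid's own z axis and vertical below 0.08 rad) or (horizontal distance between foot_b_mid and plain_hole below 0.003 m and z of foot_b_mid in the frame of plain_hole below 0.0037 m and angle between foot_b_mid's own z axis and vertical below 0.08 rad)) and contact force between foot_b and the fingers below 0.1 N))), for 0.2 s.
2. both feet are let go in the two holes, heads flat on the board ((((horizontal distance between foot_a_mid and ringed_hole below 0.003 m and z of foot_a_mid in the frame of ringed_hole below 0.0037 m and angle between foot_a_mid's own z axis and vertical below 0.08 rad) and (horizontal distance between foot_b_mid and plain_hole below 0.003 m and z of foot_b_mid in the frame of plain_hole below 0.0037 m and angle between foot_b_mid's own z axis and vertical below 0.08 rad) and contact force between each of foot_a, foot_b and the fingers below 0.1 N) or ((horizontal distance between foot_a_mid and plain_hole below 0.003 m and z of foot_a_mid in the frame of plain_hole below 0.0037 m and angle between foot_a_mid's own z axis and vertical below 0.08 rad) and (horizontal distance between foot_b_mid and ringed_hole below 0.003 m and z of foot_b_mid in the frame of ringed_hole below 0.0037 m and angle between foot_b_mid's own z axis and vertical below 0.08 rad) and contact force between each of foot_a, foot_b and the fingers below 0.1 N))), for 0.2 s.
3. the presser, held by the robot, bears upright and lightly on the foot in the ringed hole ((((horizontal distance between foot_a_mid and ringed_hole below 0.003 m and z of foot_a_mid in the frame of ringed_hole below 0.0037 m and angle between foot_a_mid's own z axis and vertical below 0.08 rad) and (horizontal distance between foot_b_mid and plain_hole below 0.003 m and z of foot_b_mid in the frame of plain_hole below 0.0037 m and angle between foot_b_mid's own z axis and vertical below 0.08 rad) and contact force between presser and foot_a between 4 and 18 N and horizontal distance between presser_tip and foot_a_mid below 0.005 m and contact force between each of foot_a, foot_b and the fingers below 0.1 N) or ((horizontal distance between foot_b_mid and ringed_hole below 0.003 m and z of foot_b_mid in the frame of ringed_hole below 0.0037 m and angle between foot_b_mid's own z axis and vertical below 0.08 rad) and (horizontal distance between foot_a_mid and plain_hole below 0.003 m and z of foot_a_mid in the frame of plain_hole below 0.0037 m and angle between foot_a_mid's own z axis and vertical below 0.08 rad) and contact force between presser and foot_b between 4 and 18 N and horizontal distance between presser_tip and foot_b_mid below 0.005 m and contact force between each of foot_b, foot_a and the fingers below 0.1 N)) and angle between presser_grip's own z axis and vertical below 0.1 rad and contact force between presser and the fingers above 1 N and contact force between presser and base below 0.3 N and linear speed of presser below 0.02 m/s), for 0.3 s.
At the end, for the whole second after the job is handed in: Both feet in the holes (within 3 mm, head down within 2 mm, 0.08 rad of upright), free of the fingers; the presser in the fingers, still, within 0.10 rad of upright, off the base, its rubber foot within 5 mm of the axis of the foot in the ringed hole and pressing it with 4 to 18 N (all of step 3); the arm keeps its last pose, push and grip.
It fails at once if the presser bears down hard: more than 30 N on a foot or on the base (contact force between presser and foot_a above 30 N or contact force between presser and foot_b above 30 N or contact force between presser and base above 30 N).
It fails at once if a bystander (pointed stud, punch, awl, glue bottle, hammer, thread reel or jar) is moved by more than 40 mm (distance of any of spike_mid, punch_mid, awl_mid, glue_mid, hammer_mid, thread_mid, jar_mid from where it was at the start of the episode above 0.04 m).
It also fails if it takes over 69 s, if anything falls off the work surface, if the arm or the gripper's body presses on something with over 40 N, if the wrist force passes 120 N, or if a joint passes its speed limit or range.

ROBOT

A 7-joint arm with a two-finger parallel gripper is mounted at the origin on the work surface. World frame = base frame: x ahead of the robot, y to its left, z up, the work surface at z = 0. Lengths are in m, angles in rad, forces in N, time in s.
With the tool pointing down it reaches from about 0.425 to 0.95 m from the base axis. Payload 4.7 kg.
Tool frame: the origin (TCP) lies midway between the tips of the shut fingers; the grasp point (between the pads) lies 19 mm behind it; z points along the fingers, x is the direction in which the jaws open and shut, and the axes are right-handed (so a half turn about z gives the same grasp; the last joint's range is limited). The gripper opens to 85 mm and grips with 20 to 120 N. Pads are 22 mm wide; open, the fingers measure 114 mm over their backs; the gripper's body (76 mm by 85 mm) begins 54 mm behind the grasp point. The pads swing forward as they close: fully open they stand 13 mm farther back than shut.
Start: joints at [1.08, 0.469, -0.049, 1.532, 0.024, 1.141, -0.082], TCP at [0.301, -0.604, 0.231] pointing down, gripper open.
Joint ranges: [-2.59, 2.59], [-0.33, 1.99], [-1.39, 1.29], [0.1, 2.45], [-1.04, 4.18], [0.21, 1.99], [-2.66, 2.66]. Speed limits (rad/s): [2.57, 2.57, 3.14, 3.14, 3.14, 3.14, 3.14].

INTERFACE

Orientations are given as a unit quaternion [x, y, z, w].
In Python, from station import robot gives the robot as it stands. The module is installed in compiled form; this text tells all that it offers.
- The arm moves only by the shell command python3 -m crank 'ROWS' [FORCE]. ROWS is a JSON object of lists of equal length, an entry for each row: "hand": the closure, from -1 (fully open) to 1 (shut); "translation": the shift along the tool's x, y, z in mm, a list of three; "spin": the turn about the tool's z in rad. In form: {"hand": [hand, ...], "translation": [[tx, ty, tz], ...], "spin": [spin, ...]}. A call has 1 to 20 rows; each row is the pose to reach, as a shift and turn from the pose commanded when the call began, along the tool's axes at that moment; what a row does not reach only later rows make up. A row lasts 1/8 s, in which the tool goes at most 62.5 mm and 10.7 degrees, less where a joint would pass 70% of its speed; a pose out of reach is approached as far as the arm can. A call with a gripper value outside its range is refused whole. The fingers move at their own pace and stop on an object; FORCE is the grip in N (left out, the last holds). Time passes only in rows, so rows that repeat a pose let the fingers close. It gives the time, the measured TCP pose, the force and the opening at its end, in the units of the state.
- robot.sense(): the state, without advancing time (a new reading comes with each control period).
- robot.camera(name): name is "scene" or "top" or "wrist"; returns a dict with "image" (384x512x3 uint8, red, green, blue), "fx", "fy", "cx", "cy" (pixels), "world_from_camera" (4x4, takes a point from camera to world coordinates); the wrist camera has in their place "hand_eye" (4x4, takes a point from camera to tool coordinates, whose origin is the TCP and whose axes are the tool frame's). Camera axes: x right, y down, z forward; pixel columns grow to the right and rows downward; lengths in m; the calibration is good to about 2 mm. A picture is of the moment at which its call begins: read the wrist's pose just before it. There is no depth.
- robot.close_job(): hands the job in, once; it reports no verdict.
Trained networks look in a picture, given as the dict that the camera call returned (one of the last four; its "shot" number tells which), for a name from the list of things; names that differ only in an ending like _2 or _b are one class to them, and where a whole thing is asked for, a point or a joint stands for the part that bears it (a point fixed in the world has none). Each returns a list of dicts, best first, with "confidence" (0 to 1); they miss things now and then, are a little off and sometimes report something else, mostly with a low value. They report only what shows in the picture. A call takes as long as a camera call.
- robot.spot_in(picture, label): "box" ([left, top, right, bottom] in pixels, round what is visible of it).
- robot.regions_of(picture, label): "region" (384x512 bool, what is visible of it) and "box" ([left, top, right, bottom] in pixels, round what is visible of it).
- robot.tip_of(picture, label): "xy" ([column, row] in pixels: a listed point, or the origin of a listed thing).
The state is a dict: "time": time; "q": joint angles; "qvel": joint speeds; "joint_efforts": joint torques, N m; "eef_pos": TCP position; "tool_rot": TCP orientation; "ft_force": force on the tool from outside, world axes, zero at the start; "moment": the same for the moment, N m; "width": opening from 0.0 (shut) to 1.0 (fully open).
Only numpy, scipy, OpenCV 4.12 (cv2) and the standard library are available. Lean on these libraries where they do the work, as an engineer would, in place of code of your own. Each camera call takes 0.05 s, during which the arm holds its last target.

## Working session

There is one attempt and no reset: what is moved stays moved. The work goes in short steps, Python scripts to look and compute and a shell command to move; the robot and the scene stay as the last step left them, time stands still between calls to the robot, and variables do not carry over. Pictures are saved under pics/ and viewed, and the job is handed in when it is done.

```bash
mkdir -p pics; cat > h.py <<'E'
import numpy as np, cv2
from station import robot
def save(p,n,s=1.5):
    im=cv2.cvtColor(p["image"],cv2.COLOR_RGB2BGR)
    cv2.imwrite("pics/"+n,cv2.resize(im,None,fx=s,fy=s,interpolation=cv2.INTER_CUBIC))
from scipy.spatial.transform import Rotation as R
def tool():
    s=robot.sense(); T=np.eye(4); T[:3,:3]=R.from_quat(s["tool_rot"]).as_matrix(); T[:3,3]=s["eef_pos"]; return T
def wfc(p,T=None):
    return p["world_from_camera"] if "world_from_camera" in p else T@np.array(p["hand_eye"])
def atz(p,xy,z,T=None):
    M=np.array(wfc(p,T)); d=M[:3,:3]@np.array([(xy[0]-p["cx"])/p["fx"],(xy[1]-p["cy"])/p["fy"],1]); o=M[:3,3]
    return o+d*(z-o[2])/d[2]
def proj(p,X,T=None):
    M=np.linalg.inv(np.array(wfc(p,T))); c=M[:3,:3]@np.array(X)+M[:3,3]
    return np.array([c[0]/c[2]*p["fx"]+p["cx"],c[1]/c[2]*p["fy"]+p["cy"]])
E
python3 - <<'E'
from h import *
s=robot.sense();print(s)
for n in ["scene","top"]:
    p=robot.camera(n);save(p,n+"0.png");print(n,np.round(p["world_from_camera"],3).tolist(),p["fx"])
    for l in ["base","ringed_hole","plain_hole","rack","foot_a_mid","spike_mid","block","presser_grip","punch_mid","awl_mid"]:
        try: print(l,[(np.round(d["xy"],1).tolist(),round(d["confidence"],2)) for d in robot.tip_of(p,l)])
        except Exception as e: print(l,e)
p=robot.camera("wrist");save(p,"wrist0.png");print(np.round(p["hand_eye"],3).tolist())
E
```

```text
{'time': 0.0, 'q': array([ 1.08009856,  0.46946256, -0.04861864,  1.53369966,  0.02412071,
        1.14098859, -0.08229067]), 'qvel': array([ 0.00150815, -0.0002494 , -0.00043066,  0.00039755,  0.00073073,
        0.00018885,  0.00095078]), 'joint_efforts': array([-6.20976571e-04, -5.10294771e+01, -4.65453020e-02, -2.37709022e+01,
        1.08179392e-02,  7.48879829e-03,  4.84677344e-06]), 'eef_pos': array([ 0.30050834, -0.60376322,  0.23024483]), 'tool_rot': array([ 8.50182432e-01, -5.26487284e-01, -8.58542231e-04, -4.84445021e-04]), 'ft_force': array([-1.26786693,  0.45190042, -0.58117923]), 'moment': array([-0.02275122,  0.0602213 , -0.01236271]), 'width': 0.9971961263505953}
scene [[-0.53, 0.607, -0.592, 1.169], [0.848, 0.381, -0.369, 0.337], [0.002, -0.698, -0.716, 0.847], [0.0, 0.0, 0.0, 1.0]] 360.196577270143
base [([252.2, 224.3], 0.58)]
ringed_hole [([263.8, 236.9], 0.89)]
plain_hole [([233.7, 201.9], 0.73), ([371.0, 265.7], 0.37)]
rack [([200.5, 168.1], 0.82)]
foot_a_mid [([200.0, 164.7], 0.41)]
spike_mid [([190.5, 172.9], 0.49)]
block [([233.4, 198.9], 0.73), ([368.1, 265.
[... 153 characters left out ...]
]
awl_mid [([379.2, 226.3], 0.66)]
top [[0.023, -0.972, 0.233, 0.281], [-1.0, -0.022, 0.01, -0.065], [-0.005, -0.233, -0.972, 1.286], [0.0, 0.0, 0.0, 1.0]] 467.43884382182483
base [([257.0, 179.8], 0.85)]
ringed_hole [([224.3, 162.5], 0.82)]
plain_hole [([284.0, 188.6], 0.57)]
rack [([357.9, 221.4], 0.65), ([311.9, 276.6], 0.31)]
foot_a_mid [([356.6, 216.3], 0.45)]
spike_mid [([353.4, 198.0], 0.58)]
block [([130.3, 196.9], 0.84)]
presser_grip [([124.7, 186.8], 0.68)]
punch_mid [([124.7, 163.2], 0.74), ([283.5, 188.2], 0.42), ([335.4, 126.2], 0.2)]
awl_mid [([121.7, 214.2], 0.58)]
[[1.0, 0.001, 0.001, 0.0], [-0.001, 0.949, 0.315, -0.081], [-0.001, -0.315, 0.949, -0.142], [0.0, 0.0, 0.0, 1.0]]
```

View pics/scene0.png

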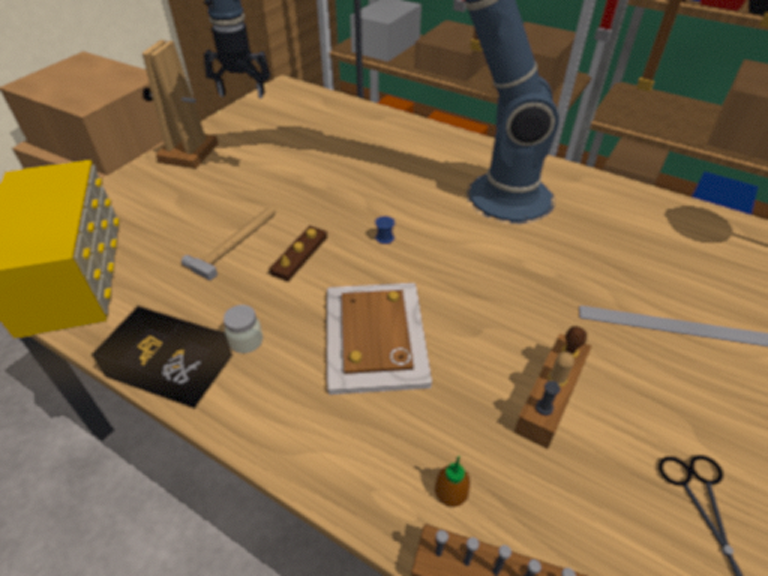

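View pics/top0.png

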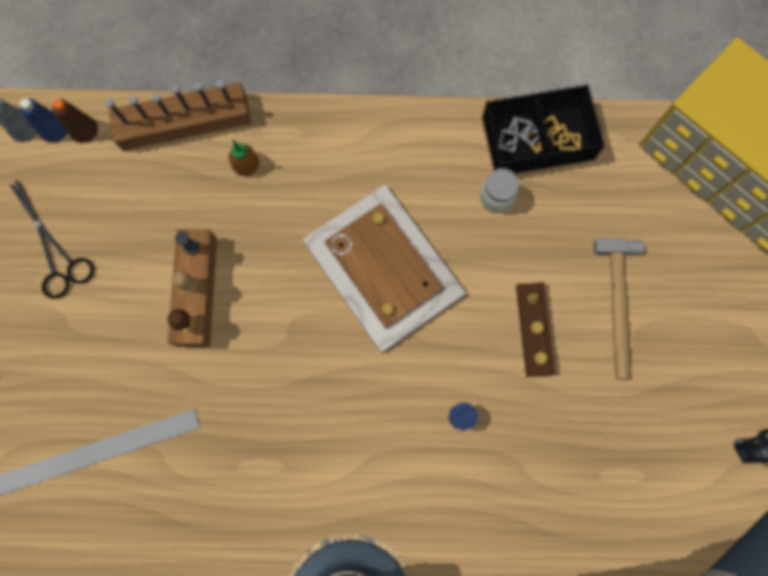

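View pics/wrist0.png

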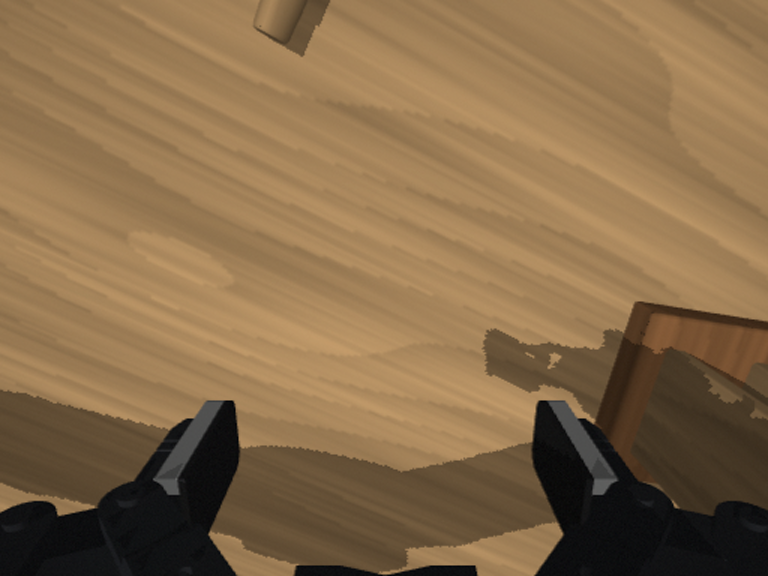

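The scene view shows the board mid-table, the rack towards the robot's right and the block on its left. In the top view (×1.5) the ringed hole is at (341,243) and the plain hole at (425,283). The rack holds a stud-like piece at (533,298) and feet at (537,327) and (541,358). The presser, with its light handle, is at about (185,280).

```bash
python3 - <<'E'
from h import *
p=robot.camera("top")
g=lambda u,v,z:np.round(atz(p,(u/1.5,v/1.5),z)*1000).tolist()
for n,u,v,z in [("s",533,298,.03),("f1",537,327,.034),("f2",541,358,.034),("ring",341,243,.032),("plain",425,283,.032),("fit1",379,216,.046),("fit2",387,309,.046),("presser",183,278,.12),("punch",186,239,.12),("awl",178,319,.118)]: print(n,g(u,v,z))
for l in ["base","rack","block","foot_a_mid","spike_mid","presser_grip"]:
    for d in robot.regions_of(p,l): print(l,round(d["confidence"],2),d["box"],d["region"].sum(), (np.argwhere(d["region"]).mean(0)[::-1]*1.5).round())
im=p["image"][170:270,320:400]; b=cv2.resize(cv2.cvtColor(im,cv2.COLOR_RGB2BGR),None,fx=6,fy=6,interpolation=cv2.INTER_CUBIC);cv2.imwrite("pics/rackz.png",b)
print(np.rad2deg(R.from_quat(robot.sense()["tool_rot"]).as_euler("zyx")),tool()[:3,:3].round(3))
E
```

```text
s [533.0, -319.0, 30.0]
f1 [479.0, -324.0, 34.0]
f2 [424.0, -330.0, 34.0]
ring [629.0, 34.0, 32.0]
plain [556.0, -122.0, 32.0]
fit1 [678.0, -35.0, 46.0]
fit2 [504.0, -54.0, 46.0]
presser [537.0, 295.0, 120.0]
punch [606.0, 296.0, 120.0]
awl [466.0, 297.0, 118.0]
base 0.88 [204.4, 127.4, 312.9, 234.1] 6171 [382. 268.]
rack 0.93 [344.4, 189.2, 370.4, 253.3] 1018 [534. 332.]
block 0.87 [113.6, 155.0, 143.9, 229.4] 1569 [195. 290.]
foot_a_mid 0.63 [350.2, 213.2, 364.0, 225.0] 47 [536. 328.]
spike_mid 0.5 [397.7, 159.1, 430.0, 255.5] 1164 [618. 297.]
spike_mid 0.36 [350.6, 196.0, 359.0, 201.3] 38 [532. 298.]
presser_grip 0.56 [117.0, 181.9, 131.3, 199.0] 195 [184. 282.]
[6.35406304e+01 2.31118489e-03 1.79997384e+02] [[ 0.446 -0.895  0.   ]
 [-0.895 -0.446 -0.   ]
 [ 0.    -0.    -1.   ]]
```

View pics/rackz.png

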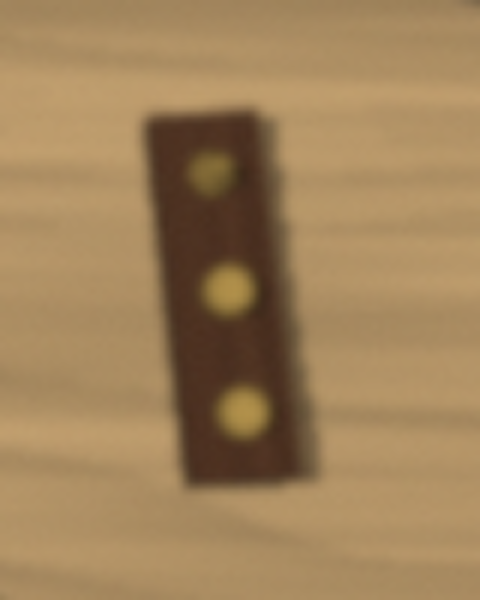

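The farthest piece in the rack has the darker cone tip, so it is the stud. The feet are near (479,-324) and (424,-330) mm. Next I move above them for a close wrist view.

```bash
python3 -m crank '{"hand":[-1,-1,-1,-1,-1,-1,-1,-1],"translation":[[-45,-65,20],[-90,-130,40],[-135,-195,60],[-180,-259,80],[-180,-259,80],[-180,-259,80],[-180,-259,80],[-180,-259,80]],"spin":[0.09,0.18,0.27,0.36,0.36,0.36,0.36,0.36]}' 40
python3 - <<'E'
from h import *
T=tool();p=robot.camera("wrist");save(p,"w1.png");print(T.round(4))
for l in ["foot_a_mid","spike_mid","rack"]:
    for d in robot.tip_of(p,l): print(l,round(d["confidence"],2),np.round(d["xy"],1)*1.5,atz(p,d["xy"],.0235 if 'foot' in l else .035,T).round(4))
    for d in robot.regions_of(p,l): print(l,round(d["confidence"],2),np.round(d["box"])*1.5)
E
```

```text
time: 2.5
eef_pos: [0.4516, -0.33, 0.1518]
tool_rot: [0.741, -0.671, 0.001, 0.0]
ft_force: [0.5, -0.5, -0.5]
width: 1.003
[[ 9.840e-02 -9.951e-01  4.000e-04  4.516e-01]
 [-9.951e-01 -9.840e-02 -1.600e-03 -3.300e-01]
 [ 1.600e-03 -2.000e-04 -1.000e+00  1.518e-01]
 [ 0.000e+00  0.000e+00  0.000e+00  1.000e+00]]
foot_a_mid 0.73 [382.95 227.1 ] [ 0.4842 -0.3265  0.0235]
foot_a_mid 0.9 [358.5 210.  405.  264. ]
spike_mid 0.67 [379.5  123.15] [ 0.5355 -0.3198  0.035 ]
spike_mid 0.97 [358.5 103.5 394.5 145.5]
rack 0.89 [370.5 231. ] [ 0.4837 -0.3202  0.035 ]
rack 0.69 [322.5  61.5 424.5 373.5]
```

View pics/w1.png

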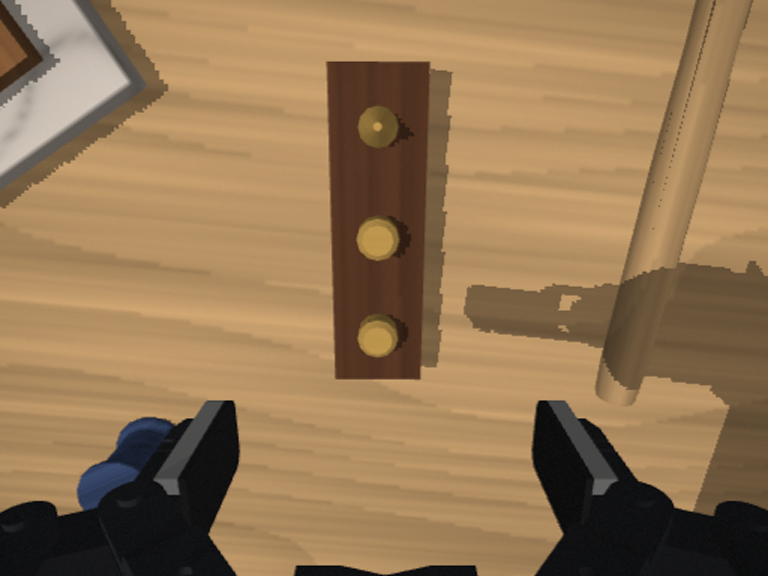

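The wrist picture clearly shows the cone stud at (378,127) and the two flat feet at (378,238) and (378,337).

```bash
python3 - <<'E'
from h import *
T=tool();im=cv2.imread("pics/w1.png")
c=im[60:390,300:450];cv2.imwrite("pics/c.png",cv2.resize(c,None,fx=1.8*1,fy=1.8,interpolation=cv2.INTER_CUBIC))
p=robot.camera("wrist")
hsv=cv2.cvtColor(p["image"],cv2.COLOR_RGB2HSV)[40:260,215:285]
m=((hsv[...,1]>115)&(hsv[...,2]>150)).astype(np.uint8)
n,l,st,ce=cv2.connectedComponentsWithStats(m)
for s,c in zip(st[1:],ce[1:]):
    if s[4]>60:
        xy=c+[215,40]; X=atz(p,xy,.0355,T); print(s,xy*1.5,X.round(4), (T[:3,:3].T@(X-T[:3,3])*1000).round(1))
for z in [.036,.029]:
  for q in [(378,238),(378,336)]: print(z,atz(p,np.array(q)/1.5,z,T).round(4))
E
```

```text
[ 25 107  25  27 485] [378.07113402 240.2628866 ] [ 0.48   -0.3225  0.0355] [ -3.  -28.2 115.9]
[  0 169  10  29  66] [332.18181818 331.40909091] [ 0.4279 -0.3028  0.0355] [-27.9  21.5 115.9]
[ 26 175  23  23 405] [377.71851852 339.48888889] [ 0.4258 -0.3277  0.0355] [ -3.4  26.2 115.9]
[  0 200  13  20  85] [329.06470588 373.90588235] [ 0.4025 -0.3028  0.0355] [-30.4  46.8 115.9]
0.036 [ 0.4812 -0.3224  0.036 ]
0.036 [ 0.428  -0.3276  0.036 ]
0.029 [ 0.4798 -0.3224  0.029 ]
0.029 [ 0.4252 -0.3278  0.029 ]
```

View pics/c.png

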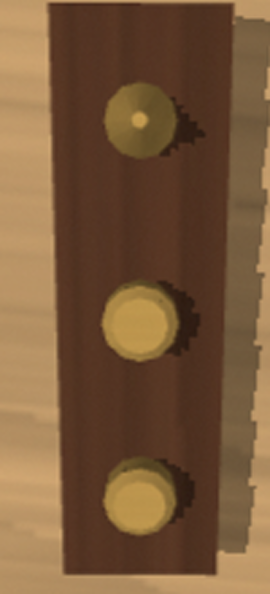

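```bash
python3 -m crank '{"hand":[-0.3,-0.3,-0.3,-0.3,-0.3],"translation":[[-3,-28,20],[-3,-28,60],[-3,-28,90],[-3,-28,90],[-3,-28,90]],"spin":[0,0,0,0,0]}' 40
python3 - <<'E'
from h import *
T=tool();p=robot.camera("wrist");save(p,"w2.png");print(T.round(4))
E
```

```text
time: 3.52
eef_pos: [0.4808, -0.3224, 0.0624]
tool_rot: [0.742, -0.67, 0.001, -0.0]
ft_force: [-0.7, -0.1, 0.7]
width: 0.649
[[ 1.015e-01 -9.948e-01  1.600e-03  4.808e-01]
 [-9.948e-01 -1.015e-01 -9.000e-04 -3.224e-01]
 [ 1.100e-03 -1.500e-03 -1.000e+00  6.240e-02]
 [ 0.000e+00  0.000e+00  0.000e+00  1.000e+00]]
```

View pics/w2.png

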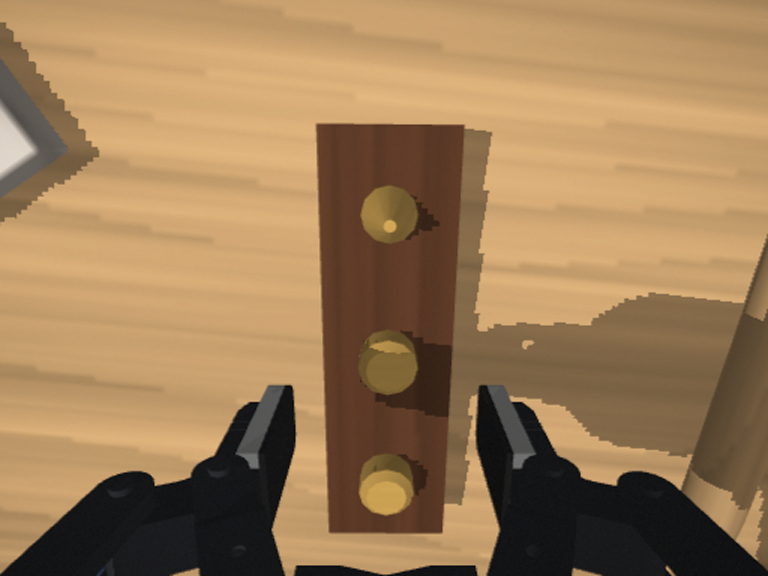

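```bash
python3 - <<'E'
from h import *
T=tool();p=robot.camera("wrist")
print(T[:3,3],p["cx"],p["cy"],p["fx"])
for q in [(388,367),(387,494)]:
    X=atz(p,np.array(q)/1.5,.036,T);print(X.round(4),(T[:3,:3].T@(X-T[:3,3])*1000).round(1))
E
```

```text
[ 0.48101088 -0.32262902  0.06285607] 256.7199896918511 201.38205448198948 343.0354743928446
[ 0.4812 -0.3242  0.036 ] [ 1.6  0.1 26.9]
[ 0.4263 -0.3296  0.036 ] [ 1.3 55.1 26.7]
```

```bash
python3 -m crank '{"hand":[-0.3,-0.3,-0.3,-0.3,0.1,0.5,1,1,1,1],"translation":[[1.5,0,15],[1.5,0,30],[1.5,0,39],[1.5,0,39],[1.5,0,39],[1.5,0,39],[1.5,0,39],[1.5,0,39],[1.5,0,39],[1.5,0,39]],"spin":[0,0,0,0,0,0,0,0,0,0]}' 40
python3 - <<'E'
from h import *
T=tool();p=robot.camera("wrist");save(p,"w3.png");print(T[:3,3].round(4))
E
```

```text
time: 4.88
eef_pos: [0.4806, -0.3236, 0.0229]
tool_rot: [0.742, -0.67, 0.001, -0.0]
ft_force: [0.1, 1.0, 5.8]
width: 0.229
[ 0.4806 -0.3236  0.0229]
```

View pics/w3.png

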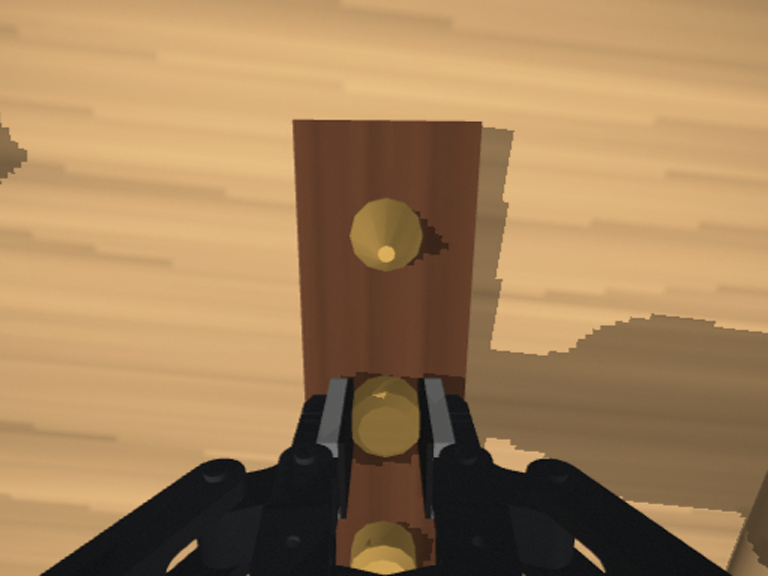

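The pads straddle the head at (386,415) and the jaws have stopped on it. Now I lift and carry it over the plain hole.

```bash
python3 -m crank '{"hand":[1,1,1,1,1,1,1,1,1,1],"translation":[[0,0,-40],[0,0,-85],[-48,-24,-95],[-96,-48,-95],[-145,-72,-95],[-192,-95,-95],[-192,-95,-95],[-192,-95,-95],[-192,-95,-95],[-192,-95,-95]],"spin":[0,0,0,0,0,0,0,0,0,0]}' 40
python3 - <<'E'
from h import *
T=tool();p=robot.camera("wrist");save(p,"w4.png");print(T.round(4))
for l in ["plain_hole","ringed_hole","base"]:
    for d in robot.tip_of(p,l): print(l,round(d["confidence"],2),np.round(d["xy"],1)*1.5,atz(p,d["xy"],.032,T).round(4))
E
```

```text
time: 6.18
eef_pos: [0.5547, -0.1242, 0.1172]
tool_rot: [0.741, -0.671, 0.0, 0.0]
ft_force: [-0.0, -0.6, -0.4]
width: 0.233
[[ 9.920e-02 -9.951e-01 -3.000e-04  5.547e-01]
 [-9.951e-01 -9.920e-02 -5.000e-04 -1.242e-01]
 [ 4.000e-04  3.000e-04 -1.000e+00  1.172e-01]
 [ 0.000e+00  0.000e+00  0.000e+00  1.000e+00]]
plain_hole 0.86 [376.65 311.25] [ 0.5551 -0.1208  0.032 ]
ringed_hole 0.7 [ 21.   114.45] [0.6266 0.0344 0.032 ]
base 0.61 [229.2  205.35] [ 0.5976 -0.0518  0.032 ]
base 0.24 [717.  557.1] [ 0.4294 -0.3236  0.032 ]
```

View pics/w4.png

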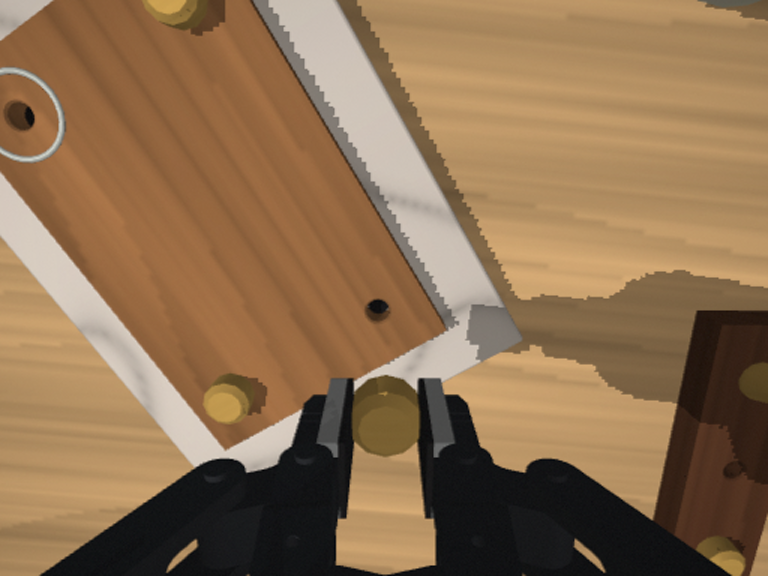

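```bash
python3 - <<'E'
from h import *
T=tool();p=robot.camera("wrist")
im=cv2.imread("pics/w4.png");cv2.imwrite("pics/c4.png",cv2.resize(im[290:470,310:460],None,fx=4,fy=3.3,interpolation=cv2.INTER_CUBIC))
z=T[2,3]+.0131
for q in [(386,422),(386,426)]:
    X=atz(p,np.array(q)/1.5,z,T);print(X.round(4),(T[:3,:3].T@(X-T[:3,3])*1000).round(1))
for q in [(376.5,310)]:
    X=atz(p,np.array(q)/1.5,.032,T);print(X.round(4),(T[:3,:3].T@(X-T[:3,3])*1000).round(1))
E
```

```text
[ 0.5568 -0.1238  0.1305] [  0.7  -1.7 -13.1]
[ 0.5555 -0.1239  0.1305] [  0.7  -0.4 -13.1]
[ 0.5561 -0.1196  0.032 ] [-3.5 -1.3 85.4]
```

View pics/c4.png

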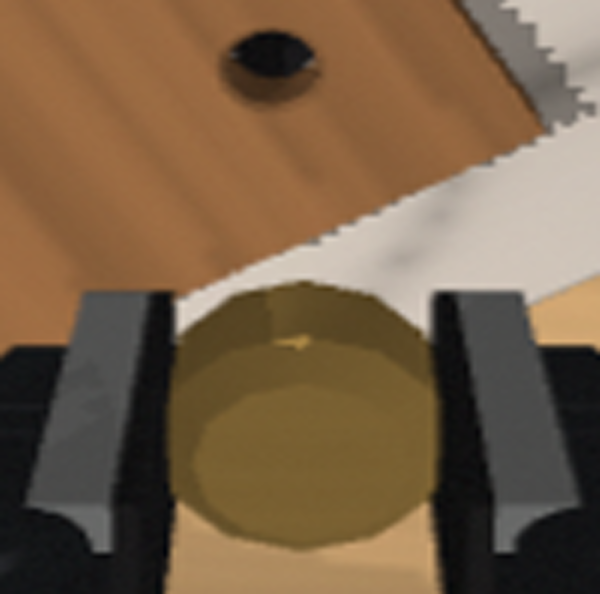

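```bash
python3 -m crank '{"hand":[1,1,1,1],"translation":[[-3.8,-2.5,30],[-3.8,-2.5,57],[-3.8,-2.5,57],[-3.8,-2.5,57]],"spin":[0,0,0,0]}' 40
python3 - <<'E'
from h import *
T=tool();p=robot.camera("wrist");save(p,"w5.png",1.5);print(T[:3,3].round(4))
im=p["image"][215:335,205:310]
cv2.imwrite("pics/c5.png",cv2.resize(cv2.cvtColor(im,cv2.COLOR_RGB2BGR),None,fx=5,fy=5,interpolation=cv2.INTER_CUBIC))
for X in [[0,0,z] for z in (-.013,0,.012)]:
    print(proj(p,T[:3,:3]@np.array(X)+T[:3,3],T))
E
```

```text
time: 6.92
eef_pos: [0.558, -0.1189, 0.0612]
tool_rot: [0.742, -0.67, 0.001, -0.0]
ft_force: [0.8, 0.6, 0.2]
width: 0.228
[ 0.558  -0.1189  0.0612]
[255.59653173 284.58340087]
[255.66496542 269.44432672]
[255.71941063 257.39981912]
```

View pics/c5.png

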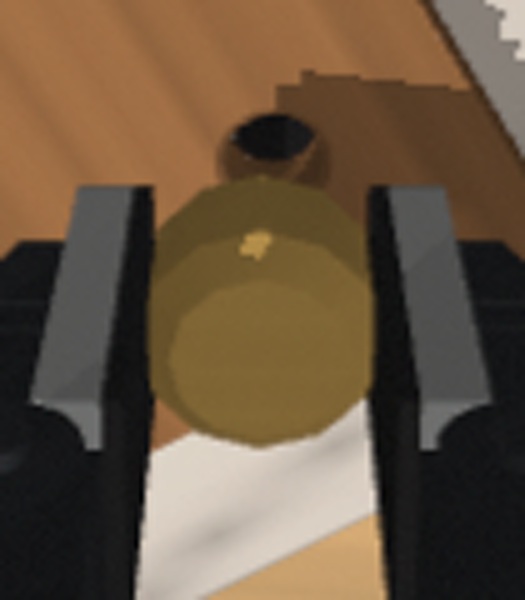

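```bash
python3 - <<'E'
from h import *
Ts=[]
for i in range(4):
    T=tool();p=robot.camera("wrist");Ts.append(T[:3,3].round(4));print(Ts[-1],R.from_matrix(T[:3,:3]).as_rotvec().round(4))
g=cv2.cvtColor(p["image"],cv2.COLOR_RGB2BGR)
for q,z in [((259.8,247.4),.032),((259.8,246.4),.032)]:
    X=atz(p,q,z,T);print((T[:3,:3].T@(X-T[:3,3])*1000).round(1))
for q in [(257.5,285),(257.5,287)]:
    X=atz(p,q,T[2,3]+.0131,T);print((T[:3,:3].T@(X-T[:3,3])*1000).round(1))
# synthetic overlay: hole circle candidates
def circ(c,r,z,col):
    pts=[]
    for a in np.linspace(0,2*np.pi,60):
        X=T[:3,:3]@(np.array([c[0]+r*np.cos(a),c[1]+r*np.sin(a),z])/1000)+T[:3,3]
        pts.append((proj(p,X,T)-[205,215])*5+2.5)
    cv2.polylines(b,[np.int32(pts)],1,col,1)
b=cv2.resize(g[215:335,205:310],None,fx=5,fy=5,interpolation=cv2.INTER_CUBIC)
h=(T[2,3]-.032)*1000
circ((1.5,-1),5.5,h,(0,255,0))
circ((0.7,0.5),8,-13.1,(0,0,255)); circ((0.7,.5),11,-10.1,(255,0,0)); circ((0.7,.5),11,.9,(255,255,0))
cv2.imwrite("pics/c5b.png",b)
E
```

```text
[ 0.5582 -0.1189  0.0615] [-2.3305  2.1049 -0.003 ]
[ 0.5583 -0.1189  0.0616] [-2.3304  2.1049 -0.0033]
[ 0.5582 -0.1189  0.0616] [-2.3304  2.1049 -0.0034]
[ 0.558  -0.1189  0.0614] [-2.3306  2.105  -0.0029]
[ 2.2  3.  29.4]
[ 2.2  2.4 29.4]
[  0.8   0.1 -13.1]
[  0.8   1.1 -13.1]
```

View pics/c5b.png

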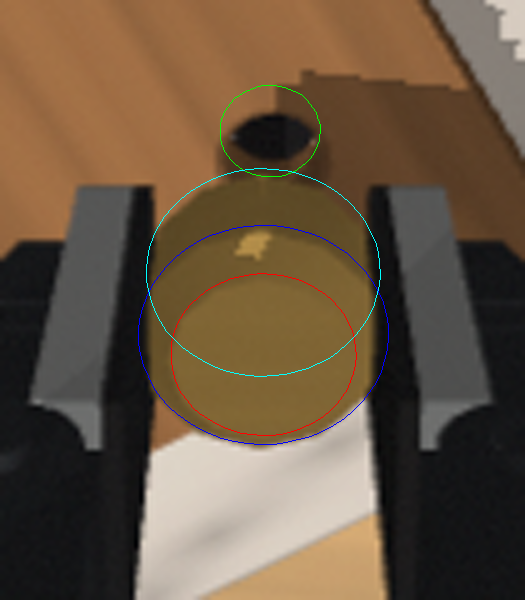

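```bash
python3 -m crank '{"hand":[1,1,1,1],"translation":[[1.1,1.8,4],[1.1,1.8,9],[1.1,1.8,9],[1.1,1.8,9]],"spin":[0,0,0,0]}' 40
python3 - <<'E'
from h import *
T=tool();p=robot.camera("wrist");print(T[:3,3].round(4))
im=p["image"][215:335,205:310]
cv2.imwrite("pics/c6.png",cv2.resize(cv2.cvtColor(im,cv2.COLOR_RGB2BGR),None,fx=5,fy=5,interpolation=cv2.INTER_CUBIC))
E
```

```text
time: 7.68
eef_pos: [0.5556, -0.12, 0.0512]
tool_rot: [0.742, -0.67, -0.0, 0.0]
ft_force: [0.9, 0.9, -0.3]
width: 0.229
[ 0.5556 -0.12    0.0512]
```

View pics/c6.png

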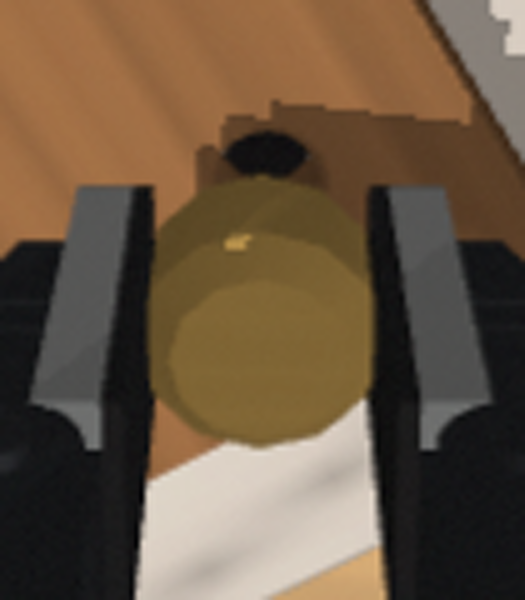

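```bash
python3 -m crank '{"hand":[1,1,1,1,1],"translation":[[0.4,-0.6,5],[0.4,-0.6,10],[0.4,-0.6,15],[0.4,-0.6,16],[0.4,-0.6,16]],"spin":[0,0,0,0,0]}' 40
python3 - <<'E'
from h import *
T=tool();p=robot.camera("wrist");print(T[:3,3].round(4),robot.sense()["ft_force"])
im=p["image"][215:335,205:310]
cv2.imwrite("pics/c7.png",cv2.resize(cv2.cvtColor(im,cv2.COLOR_RGB2BGR),None,fx=5,fy=5,interpolation=cv2.INTER_CUBIC))
E
```

```text
time: 8.35
eef_pos: [0.5562, -0.1203, 0.0352]
tool_rot: [0.742, -0.67, -0.0, 0.0]
ft_force: [-0.2, -0.0, -0.5]
width: 0.231
[ 0.5562 -0.1203  0.0352] [ 0.4281224  -0.81944387 -0.25303555]
```

View pics/c7.png

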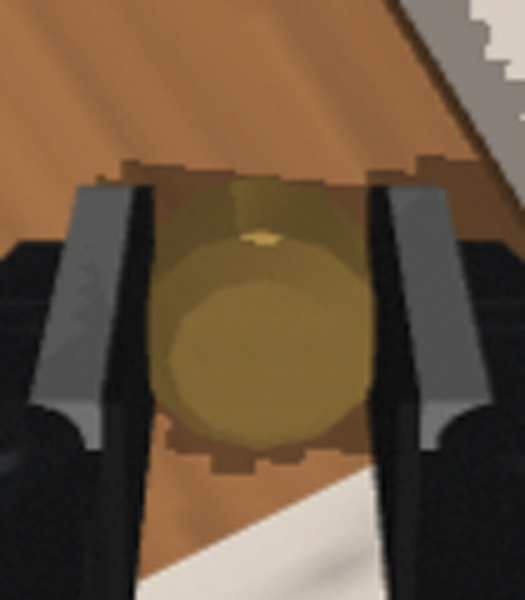

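No contact force, so the stem is inside the hole. Next I lower by 1 mm, let go and rise.

```bash
python3 -m crank '{"hand":[1,0.4,0.1,-0.2,-0.2,-0.2,-0.2,-0.2],"translation":[[0,0,1],[0,0,1],[0,0,1],[0,0,1],[0,0,-5],[0,0,-50],[0,0,-80],[0,0,-80]],"spin":[0,0,0,0,0,0,0,0]}' 40
python3 - <<'E'
from h import *
T=tool();p=robot.camera("wrist");print(T[:3,3].round(4));save(p,"w8.png")
E
```

```text
time: 9.4
eef_pos: [0.5582, -0.1207, 0.1183]
tool_rot: [0.742, -0.67, 0.003, -0.002]
ft_force: [0.4, 0.5, -0.5]
width: 0.599
[ 0.5582 -0.1207  0.1183]
```

View pics/w8.png

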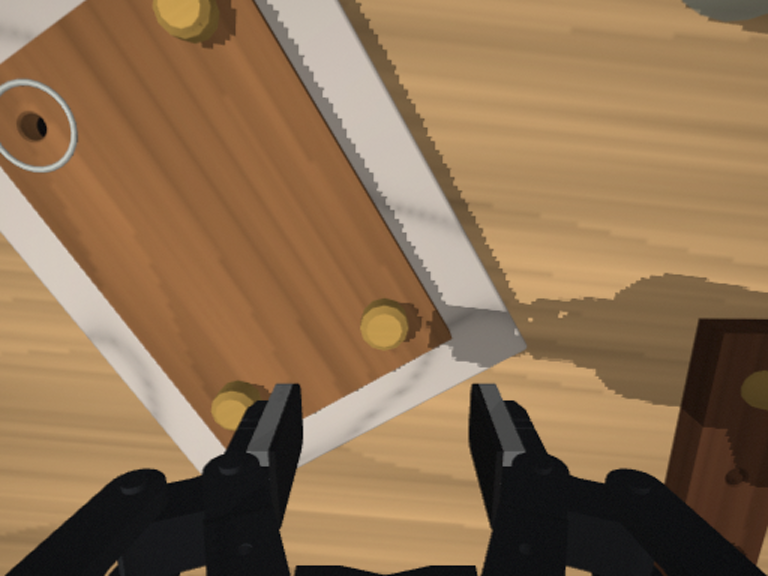

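The foot sits flat in the plain hole at (384,328) and looks like the fitted ones. Now I fetch the second foot.

```bash
python3 -m crank '{"hand":[-0.3,-0.3,-0.3,-0.3,-0.3,-0.3,-0.3,-0.3,-0.3],"translation":[[40,30,0],[80,61,0],[120,92,0],[160,122,0],[194.4,151.5,10],[194.4,151.5,40],[194.4,151.5,54],[194.4,151.5,54],[194.4,151.5,54]],"spin":[0,0,0,0,0,0,0,0,0]}' 40
python3 - <<'E'
from h import *
T=tool();p=robot.camera("wrist");print(T[:3,3].round(4));save(p,"w9.png")
for l in ["foot_a_mid"]:
    for d in robot.tip_of(p,l):
        X=atz(p,d["xy"],.0235,T); print(d["confidence"],np.array(d["xy"])*1.5,X.round(4))
E
```

```text
time: 10.58
eef_pos: [0.4262, -0.3287, 0.0618]
tool_rot: [0.743, -0.67, 0.0, -0.0]
ft_force: [-0.2, 0.3, 0.0]
width: 0.657
[ 0.4262 -0.3287  0.0618]
0.38 [384.3 209.7] [ 0.4808 -0.3232  0.0235]
```

View pics/w9.png

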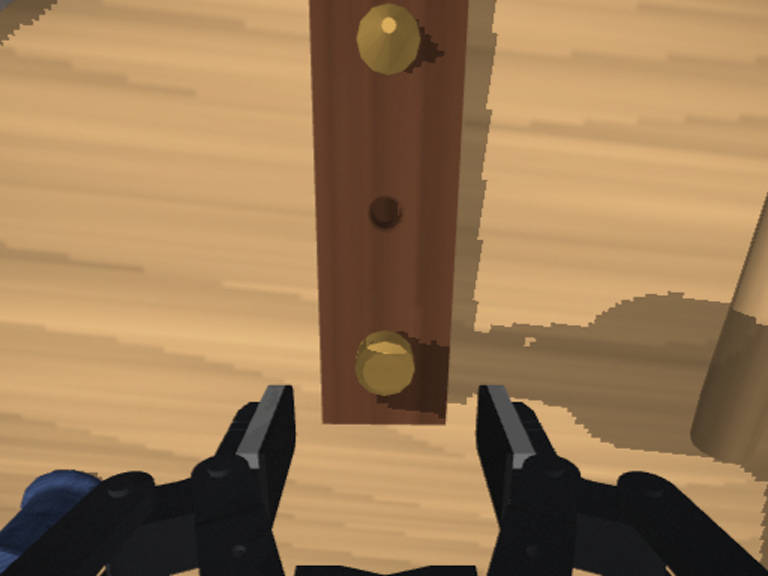

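```bash
python3 -m crank '{"hand":[-0.3,-0.3,-0.3,-0.3,0.1,0.5,1,1,1,1],"translation":[[0,0,15],[0,0,30],[0,0,38],[0,0,38],[0,0,38],[0,0,38],[0,0,38],[0,0,38],[0,0,38],[0,0,38]],"spin":[0,0,0,0,0,0,0,0,0,0]}' 40
python3 - <<'E'
from h import *
T=tool();p=robot.camera("wrist");save(p,"w10.png");print(T.round(4))
E
```

```text
time: 11.92
eef_pos: [0.4256, -0.3294, 0.0239]
tool_rot: [0.742, -0.67, 0.0, -0.0]
ft_force: [-0.8, 0.6, 4.8]
width: 0.23
[[ 1.016e-01 -9.948e-01  8.000e-04  4.256e-01]
 [-9.948e-01 -1.016e-01 -6.000e-04 -3.294e-01]
 [ 7.000e-04 -7.000e-04 -1.000e+00  2.390e-02]
 [ 0.000e+00  0.000e+00  0.000e+00  1.000e+00]]
```

View pics/w10.png

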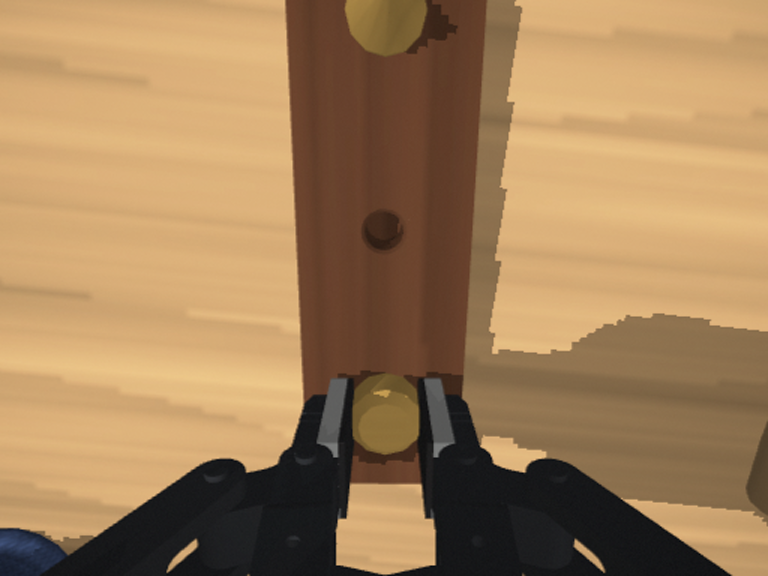

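Held the same way again. Carrying it over to the ringed hole, estimated near (0.629, 0.035).

```bash
python3 -m crank '{"hand":[1,1,1,1,1,1,1,1,1,1,1,1,1],"translation":[[0,0,-40],[0,0,-80],[-42,-30,-91],[-84,-60,-91],[-127,-90,-91],[-170,-120,-91],[-212,-150,-91],[-254,-180,-91],[-297,-210,-91],[-339,-238,-91],[-339,-238,-91],[-339,-238,-91],[-339,-238,-91]],"spin":[0,0,0,0,0,0,0,0,0,0,0,0,0]}' 40
python3 - <<'E'
from h import *
T=tool();p=robot.camera("wrist");save(p,"w11.png");print(T.round(4))
for l in ["ringed_hole"]:
    for d in robot.tip_of(p,l):
        X=atz(p,d["xy"],.032,T); print(d["confidence"],np.array(d["xy"])*1.5,X.round(4),(T[:3,:3].T@(X-T[:3,3])*1000).round(1))
E
```

```text
time: 13.6
eef_pos: [0.627, 0.0303, 0.114]
tool_rot: [0.741, -0.671, 0.0, 0.001]
ft_force: [-0.7, -0.2, 0.1]
width: 0.231
[[ 9.910e-02 -9.951e-01 -8.000e-04  6.270e-01]
 [-9.951e-01 -9.910e-02 -1.100e-03  3.030e-02]
 [ 1.000e-03  9.000e-04 -1.000e+00  1.140e-01]
 [ 0.000e+00  0.000e+00  0.000e+00  1.000e+00]]
0.7 [372.3 313.5] [0.6272 0.0356 0.032 ] [-5.4 -0.8 82. ]
```

View pics/w11.png

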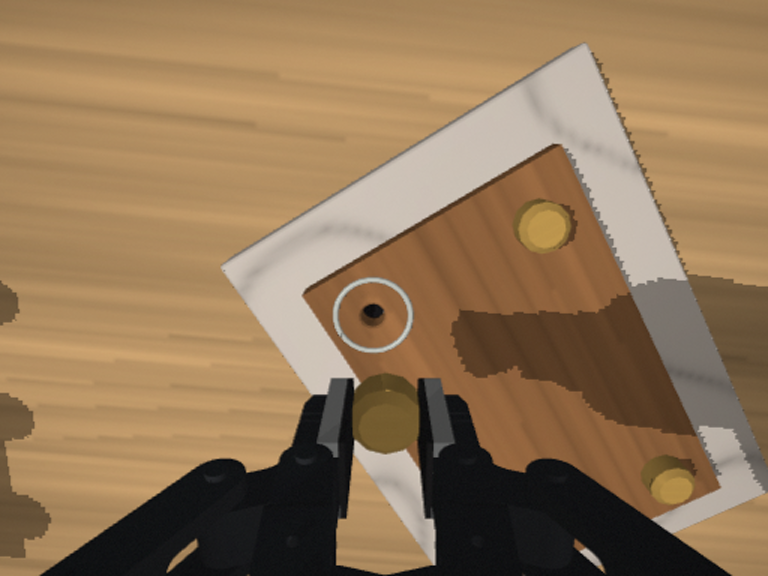

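```bash
python3 -m crank '{"hand":[1,1,1,1,1],"translation":[[-3.2,-0.3,30],[-3.2,-0.3,53],[-3.2,-0.3,53],[-3.2,-0.3,53],[-3.2,-0.3,53]],"spin":[0,0,0,0,0]}' 40
python3 - <<'E'
from h import *
T=tool();p=robot.camera("wrist");print(T[:3,3].round(4))
im=p["image"][215:335,205:310]
b=cv2.resize(cv2.cvtColor(im,cv2.COLOR_RGB2BGR),None,fx=5,fy=5,interpolation=cv2.INTER_CUBIC)
def circ(c,r,z,col):
    pts=[(proj(p,T[:3,:3]@(np.array([c[0]+r*np.cos(a),c[1]+r*np.sin(a),z])/1000)+T[:3,3],T)-[205,215])*5+2.5 for a in np.linspace(0,2*np.pi,60)]
    cv2.polylines(b,[np.int32(pts)],1,col,1)
h=(T[2,3]-.032)*1000
circ((0.9,.8),5.5,h,(0,255,0)); circ((.9,.8),17.5,h,(0,255,0)); circ((.7,.8),8,-13.1,(0,0,255))
cv2.imwrite("pics/c12.png",b)
E
```

```text
time: 14.32
eef_pos: [0.6285, 0.0354, 0.0626]
tool_rot: [0.742, -0.67, 0.001, -0.001]
ft_force: [0.8, -0.3, -1.3]
width: 0.23
[0.6285 0.0354 0.0626]
```

View pics/c12.png

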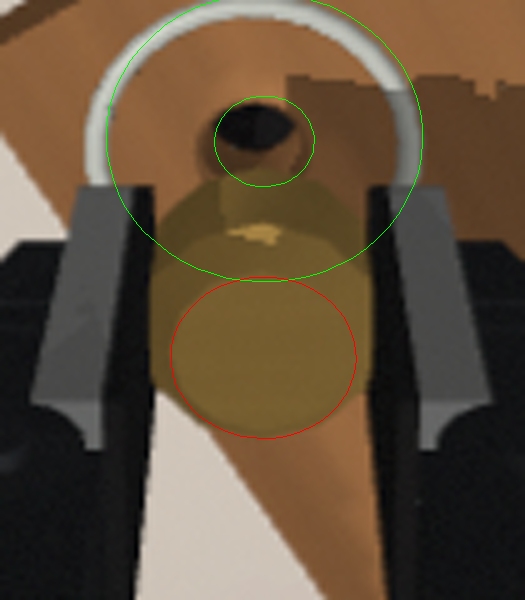

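```bash
python3 -m crank '{"hand":[1,1,1,1],"translation":[[-1,1.2,5],[-1,1.2,11],[-1,1.2,11],[-1,1.2,11]],"spin":[0,0,0,0]}' 40
python3 - <<'E'
from h import *
T=tool();p=robot.camera("wrist");print(T[:3,3].round(4))
im=p["image"][215:335,205:310]
b=cv2.resize(cv2.cvtColor(im,cv2.COLOR_RGB2BGR),None,fx=5,fy=5,interpolation=cv2.INTER_CUBIC)
def circ(c,r,z,col):
    pts=[(proj(p,T[:3,:3]@(np.array([c[0]+r*np.cos(a),c[1]+r*np.sin(a),z])/1000)+T[:3,3],T)-[205,215])*5+2.5 for a in np.linspace(0,2*np.pi,60)]
    cv2.polylines(b,[np.int32(pts)],1,col,1)
h=(T[2,3]-.032)*1000
circ((0.9,.8),17.5,h,(0,255,0)); circ((.7,.8),8,-13.1,(0,0,255))
cv2.imwrite("pics/c13.png",b)
E
```

```text
time: 14.88
eef_pos: [0.6263, 0.0364, 0.0502]
tool_rot: [0.742, -0.67, -0.0, 0.0]
ft_force: [0.4, 0.1, -0.8]
width: 0.228
[0.6263 0.0364 0.0502]
```

View pics/c13.png

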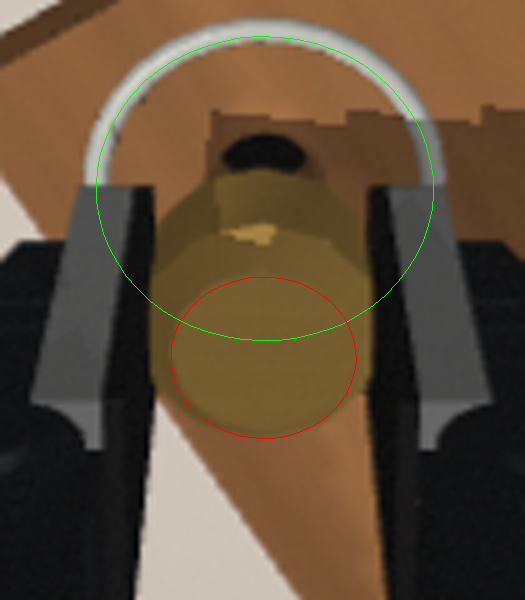

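```bash
python3 -m crank '{"hand":[1,1,1,1,1],"translation":[[0,0,5],[0,0,10],[0,0,14],[0,0,15],[0,0,15]],"spin":[0,0,0,0,0]}' 40
python3 - <<'E'
from h import *
T=tool();p=robot.camera("wrist");print(T[:3,3].round(4),robot.sense()["ft_force"],robot.sense()["moment"])
im=p["image"][215:335,205:310]
cv2.imwrite("pics/c14.png",cv2.resize(cv2.cvtColor(im,cv2.COLOR_RGB2BGR),None,fx=5,fy=5,interpolation=cv2.INTER_CUBIC))
E
```

```text
time: 15.55
eef_pos: [0.6263, 0.0364, 0.0352]
tool_rot: [0.742, -0.67, -0.0, 0.0]
ft_force: [-0.2, -0.1, -0.5]
width: 0.227
[0.6263 0.0364 0.0352] [-0.01278689  0.41557075 -0.76864419] [-0.00311875  0.04789128  0.02645082]
```

View pics/c14.png

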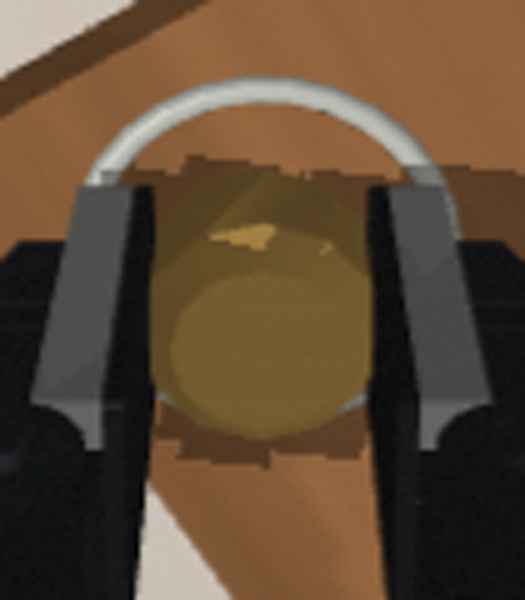

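```bash
python3 -m crank '{"hand":[1,0.4,0.1,-0.2,-0.2,-0.2,-0.2,-0.2],"translation":[[0,0,1],[0,0,1],[0,0,1],[0,0,1],[0,0,-5],[0,0,-50],[0,0,-80],[0,0,-80]],"spin":[0,0,0,0,0,0,0,0]}' 40
python3 - <<'E'
from h import *
T=tool();p=robot.camera("wrist");print(T.round(4));save(p,"w15.png")
T=tool();p=robot.camera("wrist");print(T.round(4))
for d in robot.tip_of(p,"foot_a_mid"):
    X=atz(p,d["xy"],.0335,T); print(d["confidence"],np.array(d["xy"])*1.5,X.round(4))
p=robot.camera("top")
for l in ["block","presser_grip"]:
    print(l,[(d["xy"],d["confidence"]) for d in robot.tip_of(p,l)])
im=p["image"][140:240,90:160];cv2.imwrite("pics/blk.png",cv2.resize(cv2.cvtColor(im,cv2.COLOR_RGB2BGR),None,fx=6,fy=6,interpolation=cv2.INTER_CUBIC))
E
```

```text
time: 16.6
eef_pos: [0.6284, 0.0367, 0.1187]
tool_rot: [0.742, -0.67, 0.002, -0.002]
ft_force: [-0.8, 0.4, -0.3]
width: 0.601
[[ 1.015e-01 -9.948e-01  6.500e-03  6.284e-01]
 [-9.948e-01 -1.015e-01  6.000e-04  3.670e-02]
 [ 1.000e-04 -6.500e-03 -1.000e+00  1.187e-01]
 [ 0.000e+00  0.000e+00  0.000e+00  1.000e+00]]
[[ 1.016e-01 -9.948e-01  2.800e-03  6.270e-01]
 [-9.948e-01 -1.016e-01  2.000e-04  3.650e-02]
 [ 1.000e-04 -2.800e-03 -1.000e+00  1.168e-01]
 [ 0.000e+00  0.000e+00  0.000e+00  1.000e+00]]
0.81 [674.4  467.85] [ 0.5588 -0.1214  0.0335]
0.42 [388.05 313.05] [0.628  0.0347 0.0335]
block [([132.2, 195.0], 0.9)]
presser_grip [([353.2, 198.8], 0.46), ([120.8, 186.7], 0.45)]
```

View pics/w15.png

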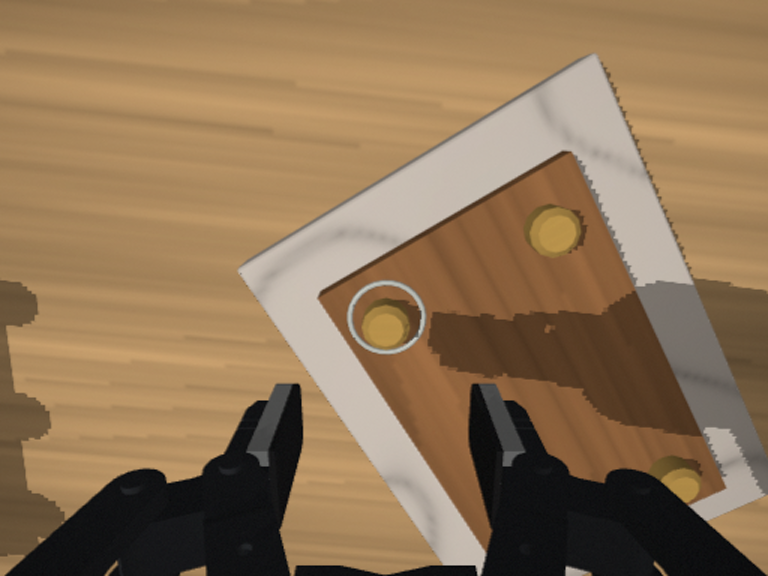

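View pics/blk.png

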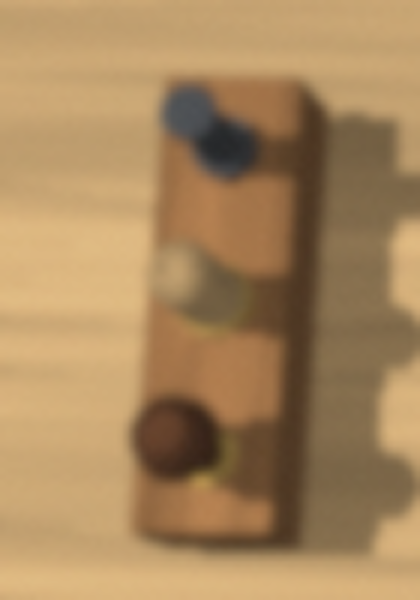

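Both feet now sit in their holes. The ringed one is at (386,325), inside the ring, and the plain one at (680,480). In the block the presser (light handle) is the middle tool, between the steel punch and the dark awl. I move above it.

```bash
python3 -m crank '{"hand":[-1,-1,-1,-1,-1,-1,-1,-1,-1,-1],"translation":[[0,0,-50],[-30,5,-100],[-80,17,-125],[-130,30,-125],[-180,42,-125],[-230,54,-125],[-267,62,-125],[-267,62,-125],[-267,62,-125],[-267,62,-125]],"spin":[0,0,0,0,0,0,0,0,0,0]}' 60
python3 - <<'E'
from h import *
T=tool();p=robot.camera("wrist");print(T.round(4));save(p,"w16.png")
for l,z in [("presser_grip",.087),("block",0.0)]:
  for d in robot.tip_of(p,l):
    X=atz(p,d["xy"],z,T); print(l,d["confidence"],np.array(d["xy"])*1.5,X.round(4))
E
```

```text
time: 18.15
eef_pos: [0.5382, 0.2939, 0.2399]
tool_rot: [0.741, -0.671, 0.0, 0.0]
ft_force: [1.2, -0.5, 0.4]
width: 0.999
[[ 9.890e-02 -9.951e-01 -2.000e-04  5.382e-01]
 [-9.951e-01 -9.890e-02 -1.200e-03  2.939e-01]
 [ 1.100e-03  3.000e-04 -1.000e+00  2.399e-01]
 [ 0.000e+00  0.000e+00  0.000e+00  1.000e+00]]
presser_grip 0.82 [373.95 275.55] [0.5371 0.2997 0.087 ]
block 0.63 [367.8  243.15] [0.5378 0.306  0.    ]
```

View pics/w16.png

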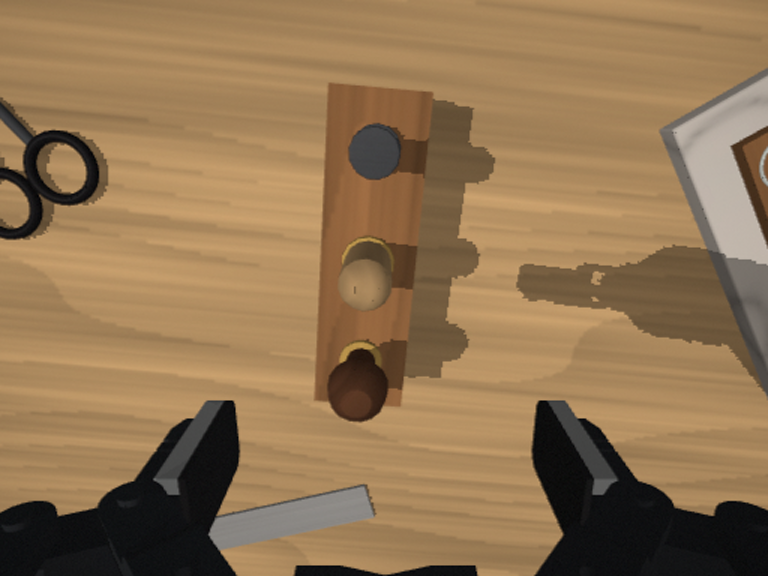

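```bash
python3 - <<'E'
from h import *
T=tool();p=robot.camera("wrist");print(T[:3,3])
for q,z in [((364,283),.122),((367,262),.060),((374,152),.12),((357,395),.118)]:
    X=atz(p,np.array(q)/1.5,z,T); print(X.round(4),(T[:3,:3].T@(X-T[:3,3])*1000).round(1))
E
```

```text
[0.53798305 0.29457226 0.24024748]
[0.5419 0.3055 0.122 ] [-10.5  -4.9 118.2]
[0.5379 0.3056 0.06  ] [-11.   -1.  180.2]
[0.6083 0.3065 0.12  ] [ -4.9 -71.2 120.2]
[0.4734 0.3037 0.118 ] [-15.5  63.4 122.2]
```

```bash
python3 -m crank '{"hand":[-1,-1,-1,-1,-1],"translation":[[-5,-1,20],[-11,-3,50],[-11,-3,75],[-11,-3,75],[-11,-3,75]],"spin":[0,0,0,0,0]}' 60
python3 - <<'E'
from h import *
T=tool();p=robot.camera("wrist");print(T[:3,3].round(4));save(p,"w17.png")
for z in (.122,.06): print(z,proj(p,[.54,.3055,z],T)*1.5)
p=robot.camera("top")
for q,z in [((120.3,185),.122),((126.5,190.5),.06),((129,192),.056)]: print(atz(p,q,z).round(4))
E
```

```text
time: 18.98
eef_pos: [0.5396, 0.3073, 0.1656]
tool_rot: [0.742, -0.67, 0.0, -0.0]
ft_force: [0.7, -0.4, 1.3]
width: 1.003
[0.5396 0.3073 0.1656]
0.122 [388.38965559 347.84744559]
0.06 [387.60142221 299.08107428]
[0.5369 0.2986 0.122 ]
[0.5357 0.2999 0.06  ]
[0.5326 0.294  0.056 ]
```

View pics/w17.png

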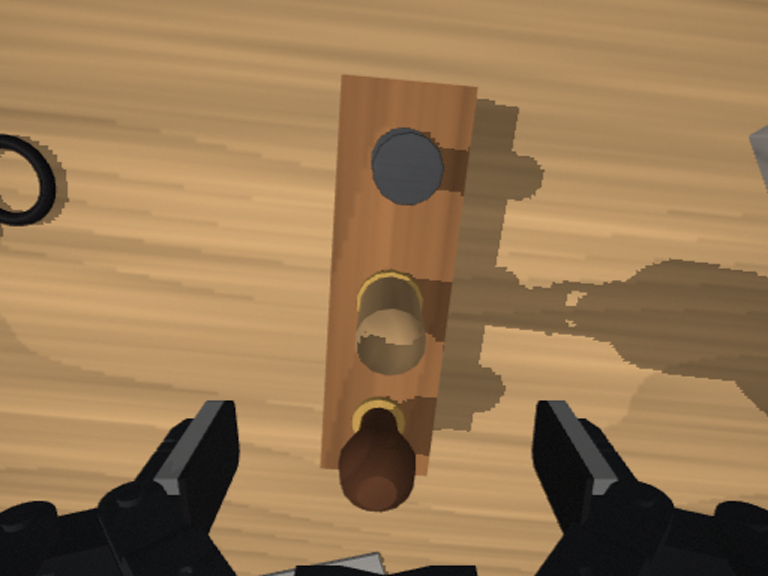

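The presser's top is at (391,341) and its collar at about (390,300), so its axis is near (0.541, 0.304). I descend and grip mid-handle.

```bash
python3 -m crank '{"hand":[-1,-1,-1,-1,-1,-0.5],"translation":[[3,-1.1,25],[3,-1.1,60],[3,-1.1,95],[3,-1.1,95],[3,-1.1,95],[3,-1.1,95]],"spin":[0,0,0,0,0,0]}' 60
python3 - <<'E'
from h import *
T=tool();p=robot.camera("wrist");print(T[:3,3].round(4));save(p,"w18.png")
E
```

```text
time: 19.82
eef_pos: [0.5419, 0.3049, 0.0724]
tool_rot: [0.742, -0.67, 0.001, -0.002]
ft_force: [0.9, 0.3, -0.3]
width: 0.816
[0.5419 0.3049 0.0724]
```

View pics/w18.png

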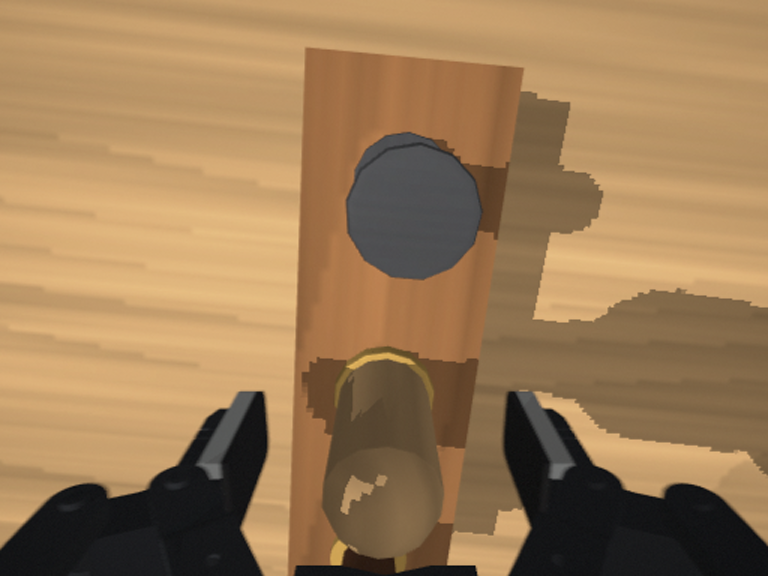

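```bash
python3 -m crank '{"hand":[-0.2,0.2,0.6,1,1,1,1,1],"translation":[[0,0,0],[0,0,0],[0,0,0],[0,0,0],[0,0,0],[0,0,0],[0,0,0],[0,0,0]],"spin":[0,0,0,0,0,0,0,0]}' 60
python3 - <<'E'
from h import *
s=robot.sense();print(s["eef_pos"],s["moment"],s["ft_force"])
E
```

```text
time: 20.88
eef_pos: [0.541, 0.3044, 0.0708]
tool_rot: [0.742, -0.67, 0.0, -0.0]
ft_force: [-1.7, -0.6, 5.2]
width: 0.335
[0.5409615  0.30439408 0.07083873] [-0.07005294  0.14392009  0.02206024] [-1.73517831 -0.62827413  5.20420622]
```

```bash
python3 -m crank '{"hand":[1,1,1,1,1,1],"translation":[[0,0,-20],[0,0,-50],[0,0,-80],[0,0,-110],[0,0,-110],[0,0,-110]],"spin":[0,0,0,0,0,0]}' 60
python3 - <<'E'
from h import *
T=tool();p=robot.camera("wrist");print(T.round(4),robot.sense()["ft_force"]);save(p,"w19.png")
for y in (-2,0,2): print(y,proj(p,T[:3,:3]@np.array([0,y/1000,-.0512])+T[:3,3],T)*1.5)
for y in (-2,0,2): print(y,proj(p,T[:3,:3]@np.array([0,y/1000,.012])+T[:3,3],T)*1.5)
s=robot.camera("scene");save(s,"s19.png")
im=s["image"][100:300,280:440];cv2.imwrite("pics/s19c.png",cv2.resize(cv2.cvtColor(im,cv2.COLOR_RGB2BGR),None,fx=3,fy=3,interpolation=cv2.INTER_CUBIC))
E
```

```text
time: 21.62
eef_pos: [0.5399, 0.3033, 0.1791]
tool_rot: [0.742, -0.67, -0.0, 0.001]
ft_force: [-0.1, -0.2, -3.4]
width: 0.335
[[ 0.1015 -0.9948 -0.0019  0.5399]
 [-0.9948 -0.1015 -0.0016  0.3033]
 [ 0.0014  0.0021 -1.      0.1791]
 [ 0.      0.      0.      1.    ]] [ 0.58433496  0.00426959 -2.08712985]
-2 [382.95997234 515.07316419]
0 [382.96269584 522.6104749 ]
2 [382.96538889 530.06349618]
-2 [383.57935616 380.70713996]
0 [383.57886201 386.10458591]
2 [383.57837145 391.46266973]
```

View pics/w19.png

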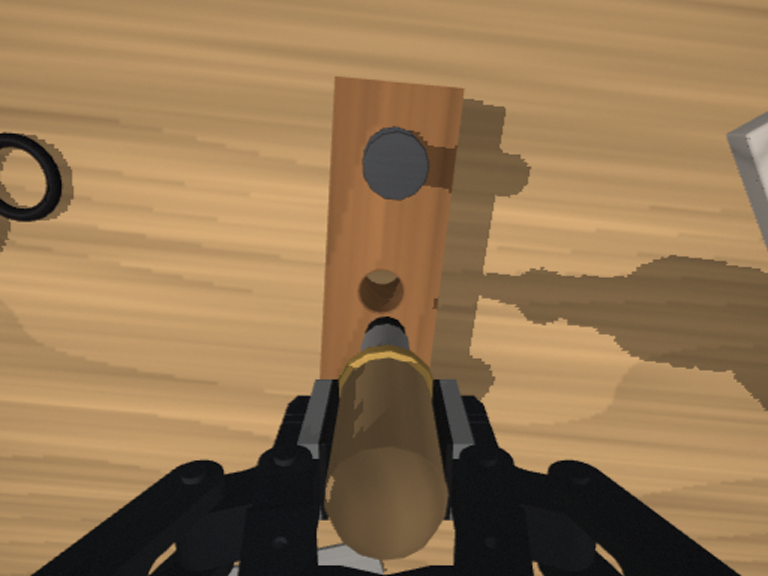

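View pics/s19c.png

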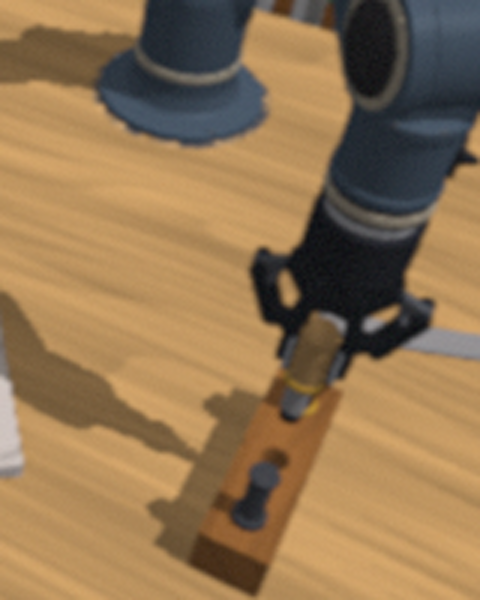

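The presser hangs straight in the jaws, just as it did in the socket, with its rubber end at (386,320) and its collar at about (386,392). I work out where the tip is in the tool frame and where the target foot is.

```bash
python3 - <<'E'
from h import *
T=tool();p=robot.camera("wrist");print(T[:3,3].round(4))
f=lambda q,z:(T[:3,:3].T@(atz(p,np.array(q)/1.5,z,T)-T[:3,3])*1000).round(1)
z=T[2,3]
print("tip far edge",f((386,317),z-.065),f((386,317),z-.063))
print("socket",f((381,291),.056), atz(p,np.array((381,291))/1.5,.056,T))
print("collar",f((386,392),z-.012),"collar far edge",f((386,348),z-.009),f((386,348),z-.014),"top",f((386,503),z+.051))
im=p["image"][200:260,225:290];cv2.imwrite("pics/c20.png",cv2.resize(cv2.cvtColor(im,cv2.COLOR_RGB2BGR),None,fx=9,fy=9,interpolation=cv2.INTER_CUBIC))
E
```

```text
[0.5397 0.3033 0.1785]
tip far edge [ 0.9 -5.3 65. ] [ 0.9 -6.  63. ]
socket [ -1.6   0.8 122.5] [0.5384404  0.30456389 0.056     ]
collar [ 0.8  2.2 12. ] collar far edge [  0.8 -15.1   9. ] [  0.8 -13.   14. ] top [  0.7  -5.  -51. ]
```

View pics/c20.png

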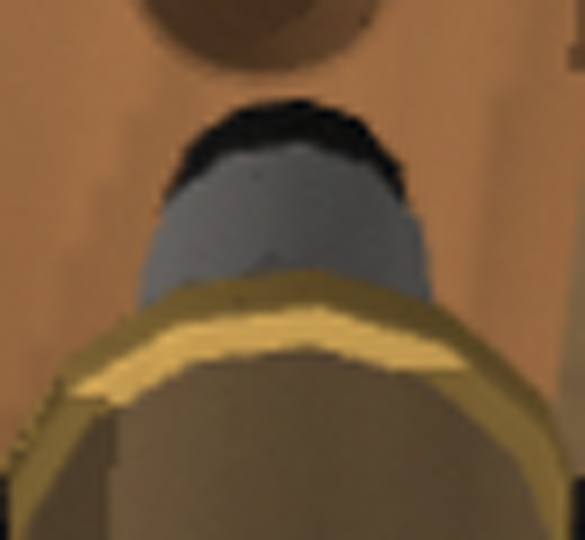

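```bash
python3 - <<'E'
from h import *
T=tool();p=robot.camera("scene")
im=cv2.cvtColor(p["image"],cv2.COLOR_RGB2BGR)[180:260,350:420]
b=cv2.resize(im,None,fx=8,fy=8,interpolation=cv2.INTER_CUBIC)
for dy in (0,.003):
    c=T[:3,3]+T[:3,1]*dy
    for s in (-1,1):
        for r,z0,z1 in ((.015,-.008,.051),(.01,-.05,-.015)):
            # silhouette offset perpendicular to view
            v=c-p["world_from_camera"][:3,3]; n=np.cross(v,[0,0,1]);n/=np.linalg.norm(n)
            a,bb=[proj(p,c+n*r*s+np.array([0,0,z])) for z in (z0,z1)]
            cv2.line(b,*[tuple(int(round(k)) for k in (q-[350,180])*8+4) for q in (a,bb)],(0,255,0) if dy==0 else (0,0,255),1)
cv2.imwrite("pics/s21.png",b)
E
```

```text
(no output)
```

View pics/s21.png

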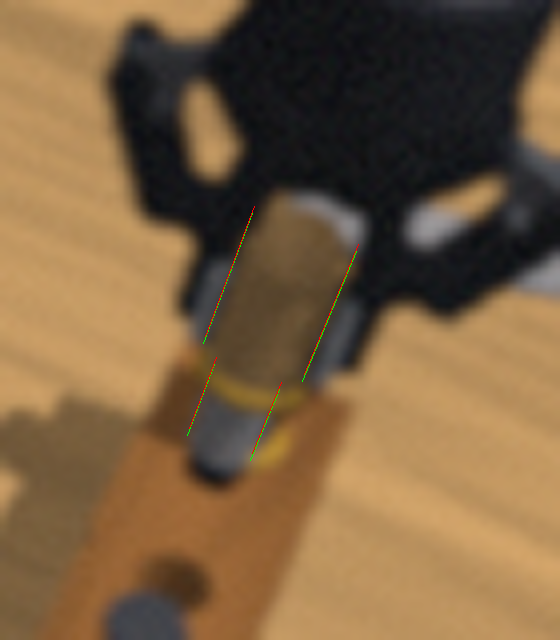

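The handle edges match the projected verticals, so it is upright in that view. Now over to the ringed foot, hovering first.

```bash
python3 -m crank '{"hand":[1,1,1,1,1,1,1,1,1,1,1],"translation":[[0,0,-10],[40,-9,-10],[85,-19,-10],[130,-29,-10],[175,-40,-10],[220,-50,-10],[255,-58,0],[275,-62.7,20],[275,-62.7,40],[275,-62.7,40],[275,-62.7,40]],"spin":[0,0,0,0,0,0,0,0,0,0,0]}' 60
python3 - <<'E'
from h import *
T=tool();p=robot.camera("wrist");print(T.round(4));save(p,"w22.png")
im=p["image"][170:270,205:305];cv2.imwrite("pics/c22.png",cv2.resize(cv2.cvtColor(im,cv2.COLOR_RGB2BGR),None,fx=6,fy=6,interpolation=cv2.INTER_CUBIC))
E
```

```text
time: 23.2
eef_pos: [0.6312, 0.0383, 0.1406]
tool_rot: [0.743, -0.67, -0.0, -0.0]
ft_force: [-0.1, 0.6, -1.9]
width: 0.337
[[ 1.034e-01 -9.946e-01  4.000e-04  6.312e-01]
 [-9.946e-01 -1.034e-01  7.000e-04  3.830e-02]
 [-7.000e-04 -5.000e-04 -1.000e+00  1.406e-01]
 [ 0.000e+00  0.000e+00  0.000e+00  1.000e+00]]
```

View pics/w22.png

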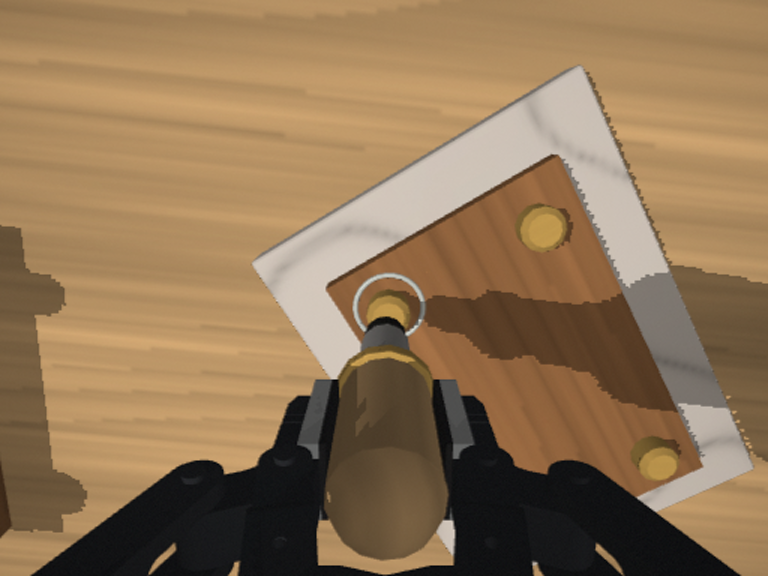

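View pics/c22.png

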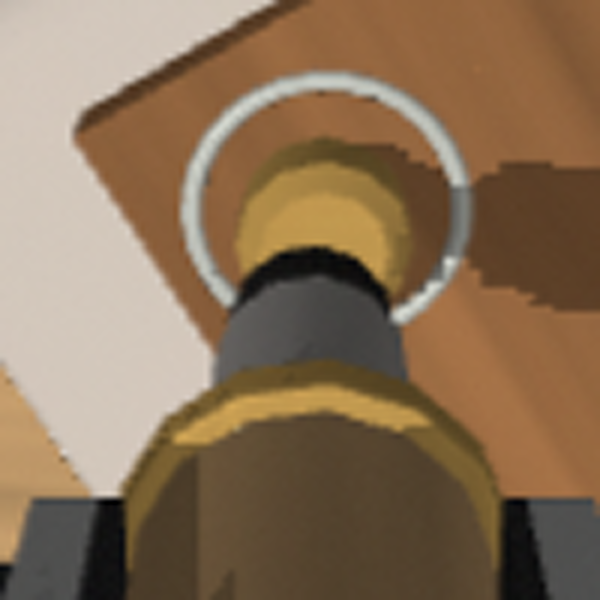

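```bash
python3 - <<'E'
from h import *
T=tool();p=robot.camera("wrist");print(T[:3,3].round(4))
f=lambda q,z:(T[:3,:3].T@(atz(p,np.array(q),z,T)-T[:3,3])*1000).round(1)
z=T[2,3]
print("ring",f((259.4,204.3),.032),"head",f((258.9,211.5),.046),"tipfar",f((257.2,170+247/6),z-.065))
E
```

```text
[0.6315 0.0381 0.141 ]
ring [  2.6   5.  109. ] head [ 2.2  5.8 95. ] tipfar [ 0.8 -5.4 65. ]
```

```bash
python3 -m crank '{"hand":[1,1,1,1],"translation":[[1.5,1.8,10],[1.5,1.8,21],[1.5,1.8,21],[1.5,1.8,21]],"spin":[0,0,0,0]}' 60
python3 - <<'E'
from h import *
T=tool();p=robot.camera("wrist");print(T.round(4))
b=cv2.resize(cv2.cvtColor(p["image"][170:270,205:305],cv2.COLOR_RGB2BGR),None,fx=6,fy=6,interpolation=cv2.INTER_CUBIC)
def circ(c,r,z,col):
    pts=[(proj(p,T[:3,:3]@(np.array([c[0]+r*np.cos(a),c[1]+r*np.sin(a),z])/1000)+T[:3,3],T)-[205,170])*6+3 for a in np.linspace(0,2*np.pi,60)]
    cv2.polylines(b,[np.int32(pts)],1,col,1)
h=T[2,3]*1000
c=(.8,3.6)
circ(c,9,65,(0,0,255)); circ(c,17.5,h-32,(0,255,0)); circ(c,8,h-46,(255,0,0)); circ(c,11,h-43,(255,255,0))
cv2.imwrite("pics/c23.png",b)
E
```

```text
time: 23.8
eef_pos: [0.6295, 0.0353, 0.1192]
tool_rot: [0.742, -0.67, -0.0, 0.0]
ft_force: [-0.7, -0.6, -1.3]
width: 0.336
[[ 0.1016 -0.9948 -0.      0.6295]
 [-0.9948 -0.1016  0.      0.0353]
 [-0.      0.     -1.      0.1192]
 [ 0.      0.      0.      1.    ]]
```

View pics/c23.png

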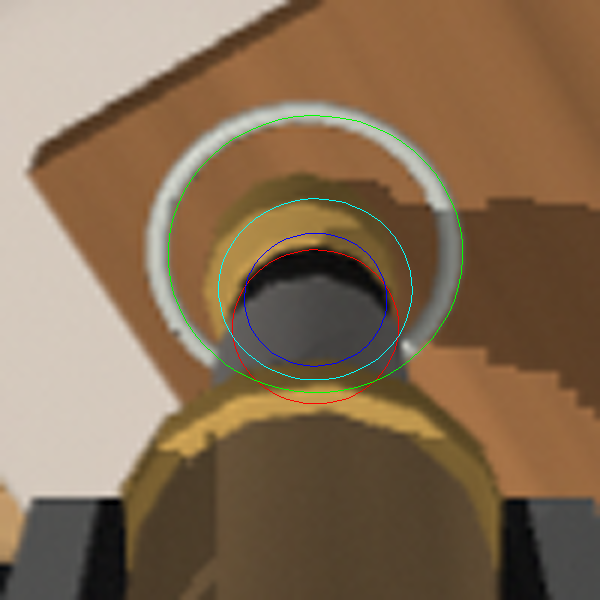

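The tip is nearly over the foot. I shift by (-1.3, -0.3) mm and lower in small steps while reading the wrist force.

```bash
python3 -m crank '{"hand":[1,1,1,1,1,1],"translation":[[-1.3,-0.3,2],[-1.3,-0.3,4],[-1.3,-0.3,6],[-1.3,-0.3,7],[-1.3,-0.3,7],[-1.3,-0.3,7]],"spin":[0,0,0,0,0,0]}' 60
python3 - <<'E'
from h import *
T=tool();p=robot.camera("wrist");print(T[:3,3].round(4))
F=[]
for i in range(5): F.append(robot.sense()["ft_force"]);p=robot.camera("wrist")
print(np.mean(F,0))
b=cv2.resize(cv2.cvtColor(p["image"][170:270,205:305],cv2.COLOR_RGB2BGR),None,fx=6,fy=6,interpolation=cv2.INTER_CUBIC)
cv2.imwrite("pics/c24.png",b)
E
```

```text
time: 24.6
eef_pos: [0.6296, 0.0365, 0.1124]
tool_rot: [0.742, -0.67, 0.0, -0.0]
ft_force: [-0.6, -0.0, -2.0]
width: 0.336
[0.6296 0.0365 0.1124]
[-0.02871663  0.12982089 -1.9808953 ]
```

View pics/c24.png

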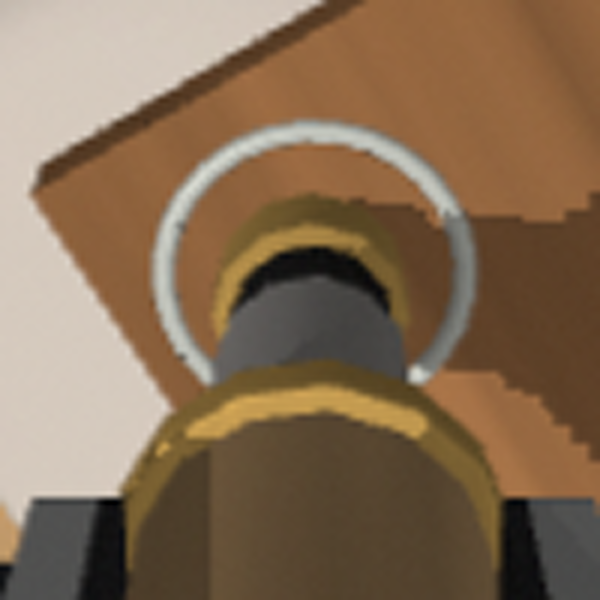

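```bash
python3 -m crank '{"hand":[1,1,1,1,1],"translation":[[0,0,1],[0,0,2],[0,0,3],[0,0,3],[0,0,3]],"spin":[0,0,0,0,0]}' 60
python3 - <<'E'
from h import *
F=[]
for i in range(6): F.append(robot.sense()["ft_force"]);p=robot.camera("wrist")
print(np.mean(F,0),np.std(F,0),tool()[:3,3])
E
```

```text
time: 25.52
eef_pos: [0.6297, 0.0365, 0.1096]
tool_rot: [0.742, -0.67, 0.0, -0.0]
ft_force: [-1.0, 0.1, 1.4]
width: 0.338
[-0.42710886  0.1862964   1.37103016] [0.59304534 0.45311103 0.29339232] [0.62970073 0.03651499 0.10946404]
```

Contact is made, up by about 3.4 N. At 2.5 N/mm, another 2.7 mm should give about 10 N.

```bash
python3 -m crank '{"hand":[1,1,1,1,1,1],"translation":[[0,0,1],[0,0,2],[0,0,2.7],[0,0,2.7],[0,0,2.7],[0,0,2.7]],"spin":[0,0,0,0,0,0]}' 60
python3 - <<'E'
from h import *
F=[]
for i in range(6): F.append(robot.sense()["ft_force"]);p=robot.camera("wrist")
print(np.mean(F,0),tool()[:3,3]);save(p,"w26.png")
b=cv2.resize(cv2.cvtColor(p["image"][170:270,205:305],cv2.COLOR_RGB2BGR),None,fx=6,fy=6,interpolation=cv2.INTER_CUBIC)
cv2.imwrite("pics/c26.png",b)
p=robot.camera("scene")
b=cv2.resize(cv2.cvtColor(p["image"][150:270,200:320],cv2.COLOR_RGB2BGR),None,fx=5,fy=5,interpolation=cv2.INTER_CUBIC)
T=tool();c=T[:3,3]+T[:3,1]*.0035-T[:3,0]*0
v=c-p["world_from_camera"][:3,3]; n=np.cross(v,[0,0,1]);n/=np.linalg.norm(n)
for s in (-1,1):
    q=[tuple(int(round(k)) for k in (proj(p,c+n*.015*s+np.array([0,0,z]))-[200,150])*5+2.5) for z in (-.008,.051)]
    cv2.line(b,*q,(0,255,0),1)
cv2.imwrite("pics/s26.png",b)
E
```

```text
time: 26.58
eef_pos: [0.6299, 0.0366, 0.1075]
tool_rot: [0.742, -0.67, 0.0, -0.0]
ft_force: [-2.1, -0.7, 5.8]
width: 0.339
[-2.02659888 -0.05211219  6.72444874] [0.62989451 0.03659386 0.10745802]
```

View pics/w26.png

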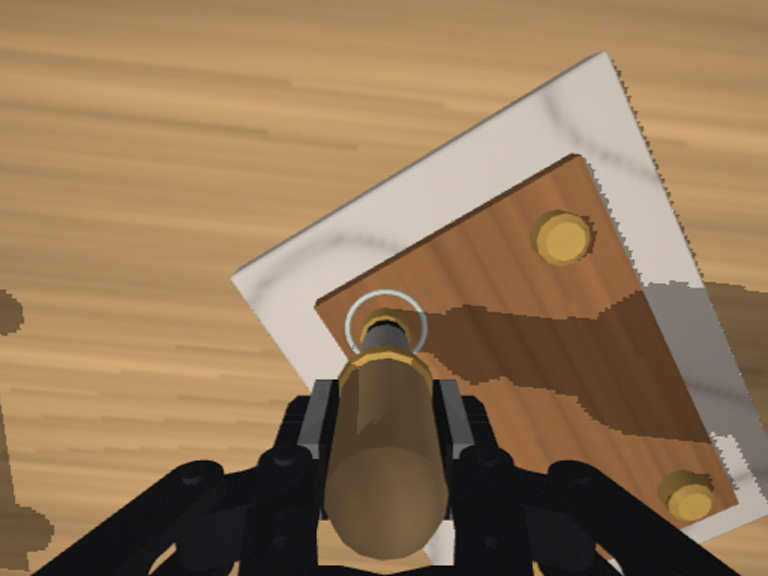

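View pics/c26.png

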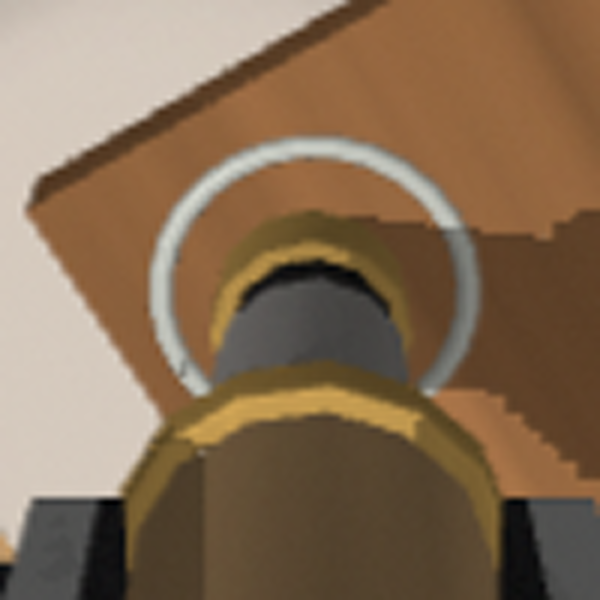

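View pics/s26.png

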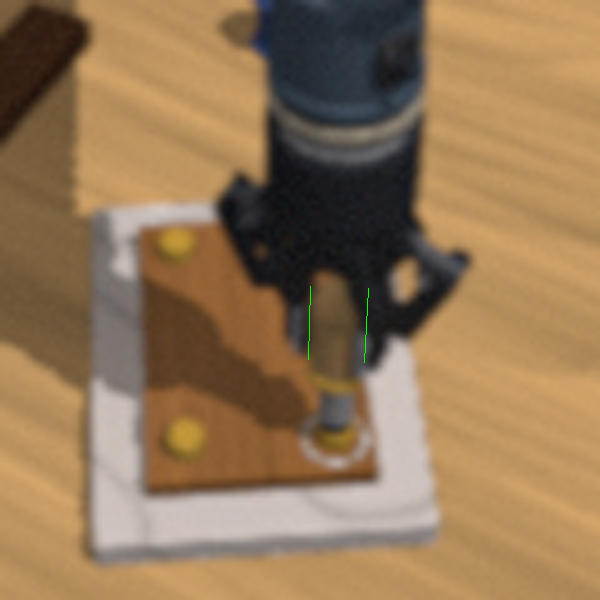

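Net push is about 8.7 N, with the rubber at (386,325) centred on the head in the ring and the presser upright. I add 0.5 mm and hold.

```bash
python3 -m crank '{"hand":[1,1,1,1,1,1,1,1],"translation":[[0,0,0.5],[0,0,0.5],[0,0,0.5],[0,0,0.5],[0,0,0.5],[0,0,0.5],[0,0,0.5],[0,0,0.5]],"spin":[0,0,0,0,0,0,0,0]}' 60
python3 - <<'E'
from h import *
F=[]
for i in range(8): F.append(robot.sense()["ft_force"]);p=robot.camera("wrist")
print(np.mean(F,0),tool()[:3,3],robot.sense()["qvel"].round(4));save(p,"w27.png")
E
```

```text
time: 27.92
eef_pos: [0.6299, 0.0366, 0.1071]
tool_rot: [0.742, -0.67, 0.0, -0.0]
ft_force: [-1.2, -1.2, 7.5]
width: 0.339
[-1.62164577 -0.46118182  7.41740006] [0.62994013 0.03659292 0.10712305] [-0.0005  0.0013 -0.0011  0.0007  0.0003 -0.0006  0.0008]
```

View pics/w27.png

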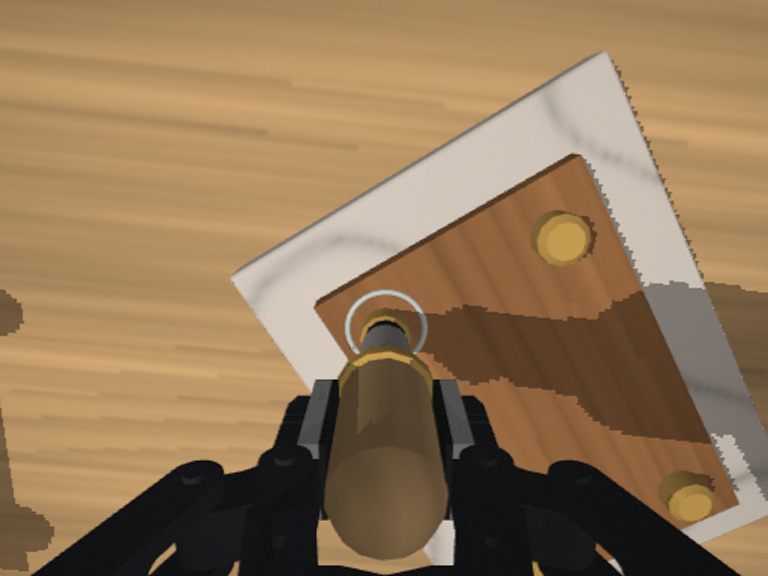

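The push is steady at about 9.4 N net, the arm is still and everything is in place, so I hand in.

```bash
python3 - <<'E'
from station import robot
print(robot.close_job())
E
```

```text
the job is handed in; nothing more can be done
None
```

I dropped both loose feet into the two holes, took the presser from the middle socket, and handed in at about 28 s still holding it on the foot in the ringed hole. The hand-in gave no verdict, so what follows is from my own last checks.

- **Feet:** both heads looked flat on the board, like the fitted ones. I met no resistance putting either stem in.
- **Push:** the wrist force rose by about 9.4 N from its value with the presser hanging free, which is inside the 4–18 N range. The arm was still.
- **Centring:** the rubber foot was about 1 mm from the foot's axis in the wrist picture taken just before contact.
- **Upright:** the scene picture showed no sideways tilt. For forward/back tilt I only have the wrist pictures. They show the presser sitting in the jaws as it hung in the block, to about 0.01 rad.

**Disagreements:**
- The top camera put the presser 5–10 mm from where the wrist camera did, and I used the wrist camera.
- Reading the handle top and the rubber tip together suggested about 0.07 rad of tilt. I took that for a misjudged height of the rounded top, since it looked the same before gripping.

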